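# Put a battery on charge

### The arm

A 6-joint arm with a two-finger parallel gripper is mounted at the origin on a cart in front of the work surface, level with it; the furniture and walls round the work are solid. World frame = base frame: x ahead of the robot, y to its left, z up, the work surface at z = 0. Lengths are in m, angles in degrees, forces in N, time in s.
With the tool pointing down it reaches from about 0.25 to 0.725 m from the base axis. Payload 9.7 kg.
Tool frame: the origin (TCP) lies between the finger pads; the fingertips stand 25 mm ahead of it and the grasp point (between the pads) lies 6 mm ahead of it; z points along the fingers, y is the line along which they close (so a half turn about z gives the same grasp; the last joint's range is limited). The gripper opens to 85 mm and grips with 20 to 120 N. Pads are 22 mm wide; open, the fingers measure 114 mm over their backs; the gripper's body (76 mm by 85 mm) begins 54 mm behind the grasp point. The pads swing forward as they close: fully open they stand 13 mm farther back than shut.
Start: joints at [77.12, 4.979, 10.078, 95.1, 0, 90], TCP at [0.123, 0.536, 0.256] pointing down, gripper open.
Joint ranges: [-179.16, 179.16], [-48.56, 103.87], [-65.8, 70.77], [-126.05, 130.52], [-82.76, 87.17], [-180, 180]. Speed limits (degrees/s): [127.2, 127.2, 147.25, 180, 180, 180].

### API

Orientations are given as [roll, pitch, yaw] about the fixed x, y, z axes, in that order (R = Rz(yaw) Ry(pitch) Rx(roll)).
In Python, from workcell import bot gives the robot as it stands.
- The arm moves only by the shell command python3 drive.py 'ROWS' [FORCE]. ROWS is rows parted by semicolons, their numbers by spaces, 1 to 5 of them, each of 5 numbers: dx, dy, dz in m, then a turn about the tool's z in degrees, then the finger opening in m; each row is the pose to reach, as a shift and turn from the pose commanded when the command began, along the tool's axes at that moment; what a row does not reach only later rows make up. A row lasts 1/12 s, in which the tool goes at most 0.0417 m and 7.16 degrees, less where a joint would pass 70% of its speed; a pose out of reach is approached as far as the arm can. The fingers move at their own pace and stop on an object; FORCE is the grip in N (left out, the last holds). Time passes only in rows, so rows that do not move let the fingers close. It prints the time, the measured TCP pose, the force, the opening and the grip force at its end.
- bot.get_obs(): the state, without advancing time (a new reading comes with each control period).
- bot.camera(name): name is "scene" or "side" or "wrist"; returns the picture (384x512x3 uint8, blue, green, red); there is no depth.
- bot.camera_info(name): a dict with "mtx" (3x3 intrinsics, pixels), "extrinsics" (4x4, takes a point from camera to world coordinates). Camera axes: x right, y down, z forward; pixel columns grow to the right and rows downward; lengths in m; the calibration is good to about 2 mm. A picture is of the moment at which its call begins: read the wrist's pose just before it. camera_info takes no time and is no camera call; for the wrist camera it gives the pose at the moment of the call.
- bot.job_done(): hands the job in; it is judged then, once.
The state is a dict: "time": time; "q": joint angles; "qd": joint speeds; "joint_efforts": joint torques, N m; "ee_pos": TCP position; "tcp_rot": TCP orientation; "wrist_force": force on the tool from outside, world axes, zero at the start; "torque": the same for the moment, N m; "opening": finger opening in m; "grasp_force": force on a finger pad.
Only numpy, scipy, OpenCV 4.12 (cv2) and the standard library are available. Lean on these libraries where they do the work, as an engineer would, in place of code of your own. Each camera call takes 0.05 s, during which the arm holds its last target. There are 200 camera calls.

### The job

Put the loose battery on charge: lay it in the charger's empty bay the same way round as the battery beside it, its flat, pale-banded end pushing back the sprung contact at the low end and its knobbed plus end at the high end, and see that it lies fully down in its cradle before you let go of it. Then swing the clear cover down until it is fully shut. Leave the small pot, the garlic and the clothes peg where they are.

Things in the scene. Friction and masses are not known exactly. Their poses are not given: they have to be found in the camera images.
- battery: the loose round battery, 50 mm long, 14.8 mm thick, 23 g, red sleeve with a pale band at the flat end, lying on the worktop. Origin: middle of its flat (minus) end; its z axis runs along the battery to the knobbed (plus) end. It rolls easily.
- battery_mid (a point): middle of the loose battery, on its axis
- battery_plus (a point): middle of the loose battery's knobbed (plus) end
- charger: battery charger, a fixed grey wedge turned to face right, about 100 mm deep, 118 mm wide, 78 mm high at its hinge; its deck rises at 25 degrees to the back (left, where the hinge is) and has two bays side by side, 50 mm apart. The bay nearer the robot already holds a battery the right way round (fixed); the farther one is empty. Origin: under its middle, x to its back, z up.
- bay: the charger's empty bay, the farther from the robot. Origin: where the middle of a rightly seated battery lies. x: up the slope, along the bay; y: across the bays, to the filled one; z: square out of the deck. Cradle: a V groove, flanks at 45 degrees, 18 mm wide at the deck (z = -2 mm), at x = -51 to -14 mm and 14 to 25 mm. The other battery lies at y = 50 mm.
- channel (a point): a point at the bay's middle on the floor of the finger channel, 13 mm below the bay's origin. The channel crosses the whole charger along bay y, 28 mm wide (bay x = -14 to 14 mm), so that fingers fit beside the battery.
- upper_contact (a point): the fixed upper contact, 25 mm from the bay's origin along bay x: a wall across the charger; its top edge is at bay z = 3 mm
- contact (a joint): the empty bay's sprung lower contact, a steel plate square to bay x, 12 mm wide, from z = -3.5 to 10 mm. 0: at rest, its face at bay x = -19 mm (so 44 mm from the upper contact); grows to 0.013 m as it is pushed down the slope (bay -x). A seated battery holds it at 0.006 m. Spring: 1.2 N at rest, 3 N seated, 5.1 N at the stop.
- cover (a joint): clear hinged dust cover with thin grey edges, 115 mm wide, reaching 88 mm from its hinge plus a small 5 mm finger lip, hinged at the charger's top back edge, parallel to bay y. 0: shut over both bays; about 2.0 rad: upright; more: leaning back. It stays where it is left (stiff hinge, under 1 N at the edge moves it) and does not fall or snap shut: it must be pushed all the way to its stop.
- cover_hinge (a point): middle of the cover's hinge line (fixed on the charger)
- cover_edge (a point): middle of the cover's free edge, on its outer face; the outer face is flat and lies 7 mm outside the hinge line
- pot: small round pot with a wooden lid, 62 mm wide, 35 mm high, standing on the worktop; a bystander. Origin: middle of its foot, z up.
- garlic_1: bulb of garlic, 60 mm wide, 59 mm high; a bystander. Origin: middle of its underside.
- pegs: clothes peg, 72 x 15 x 12 mm, lying on the worktop; a bystander. Origin: middle of its underside.

How it is judged:
By the outcome, as a careful person would: the job done as asked, in the order asked, and still so for the second after the job is handed in, with the robot touching nothing.
It also fails if it takes over 58 s, if anything falls off the work surface, if the arm or the gripper's body presses on something with over 40 N, if the wrist force passes 120 N, or if a joint passes its speed limit or range.

## Working session

There is one attempt and no reset: what is moved stays moved. The work goes in short steps, Python scripts to look and compute and a shell command to move; the robot and the scene stay as the last step left them, time stands still between calls to the robot, and variables do not carry over. Pictures are saved under pics/ and viewed, at most 10 in all, crops included, and the job is handed in when it is done.

```bash
mkdir -p pics; ls
python3 - <<'E'
from workcell import bot
import cv2,numpy as np
o=bot.get_obs();print(o)
a=[bot.camera(n) for n in("scene","side")]
for n,i in zip(("scene","side","wrist"),a+[0]):
    c=bot.camera_info(n);print(n,np.round(c["mtx"],1).tolist(),np.round(c["extrinsics"],3).tolist())
for n,i in zip(("scene","side"),a): cv2.imwrite(f"pics/{n}0.png",i)
cv2.imwrite("pics/wrist0.png",bot.camera("wrist"))
E
```

```text
drive.py
pics
workcell.py
{'time': 0.0, 'q': array([7.71184674e+01, 5.00980421e+00, 1.00344754e+01, 9.50993693e+01,
       1.60340002e-03, 9.00009111e+01]), 'qd': array([-0.00351714, -0.04113064, -0.00997035, -0.05030654,  0.0909302 ,
        0.0750672 ]), 'joint_efforts': array([ 2.11772473e-03, -5.20382309e+01,  4.64808798e+01,  1.59733160e-02,
        1.73679173e-04,  6.67503983e-06]), 'ee_pos': array([0.12256377, 0.53596791, 0.25559567]), 'tcp_rot': array([-1.79925302e+02, -1.60221088e-03,  1.67117554e+02]), 'wrist_force': array([0.15922312, 0.45701329, 0.30175279]), 'torque': array([-0.05189533, -0.01029056,  0.04629496]), 'grasp_force': 0.0, 'opening': 0.0859316917905802}
scene [[413.1, 0.0, 256.5], [0.0, 413.1, 192.9], [0.0, 0.0, 1.0]] [[0.8, -0.452, 0.395, 0.041], [-0.6, -0.615, 0.512, -0.502], [0.011, -0.647, -0.763, 0.911], [0.0, 0.0, 0.0, 1.0]]
side [[431.1, 0.0, 262.4], [0.0, 431.1, 196.1], [0.0, 0.0, 1.0]] [[-0.735, -0.601, 0.314, 0.004], [-0.678, 0.655, -0.334, 0.57], [-0.005, -0.458, -0.889, 1.452], [0.0, 0.0, 0.0, 1.0]]
wrist [[280.2, 0.0, 257.7], [0.0, 280.2, 192.3], [0.0, 0.0, 1.0]] [[0.222, 0.926, 0.305, 0.046], [0.975, -0.21, -0.07, 0.554], [-0.001, 0.313, -0.95, 0.372], [0.0, 0.0, 0.0, 1.0]]
```

Run:
```python
import cv2,numpy as np
a,b,c=[cv2.imread(f"pics/{n}0.png") for n in("scene","side","wrist")]
m=np.vstack([np.hstack([cv2.resize(a,(400,300)),cv2.resize(b,(400,300))]),np.hstack([cv2.resize(c,(400,300)),np.zeros((300,400,3),np.uint8)])])
cv2.imwrite("pics/m0.png",m)
```

```text
(no output)
```

View pics/m0.png

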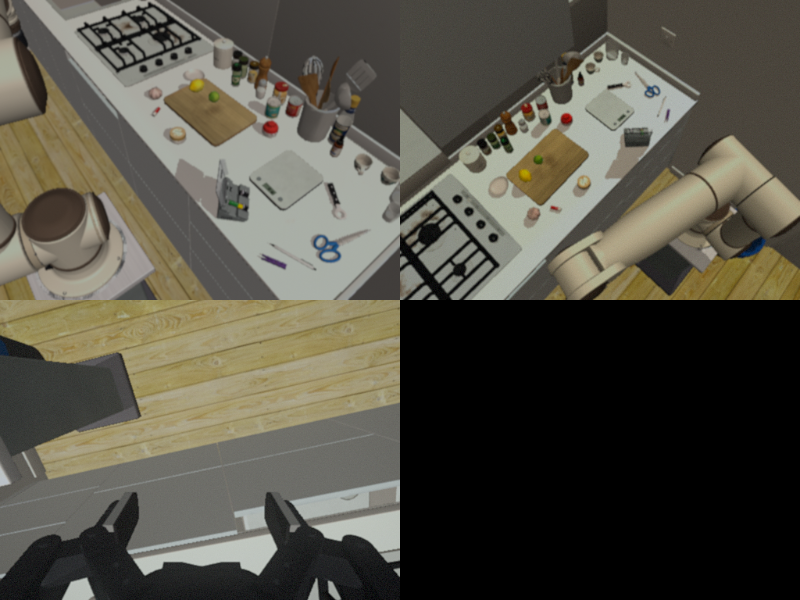

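Overview: the charger is near scene (300,243). A small red item by the garlic is near scene (200,143), and the pot is near (227,171). I'll crop those areas.

```bash
cat > h.py <<'E'
import numpy as np,cv2
from workcell import bot
def ray(n,uv,info=None):
    c=info or bot.camera_info(n);E=np.array(c["extrinsics"]);K=np.array(c["mtx"])
    d=E[:3,:3]@np.linalg.solve(K,[uv[0],uv[1],1.]);return E[:3,3],d/np.linalg.norm(d)
def onz(n,uv,z,info=None):
    o,d=ray(n,uv,info);return o+d*(z-o[2])/d[2]
def proj(n,p,info=None):
    c=info or bot.camera_info(n);E=np.array(c["extrinsics"]);q=np.array(c["mtx"])@(E[:3,:3].T@(np.asarray(p)-E[:3,3]));return q[:2]/q[2]
def tri(r):
    A=0;b=0
    for o,d in r:
        P=np.eye(3)-np.outer(d,d);A=A+P;b=b+P@o
    x=np.linalg.solve(A,b);return x,[np.linalg.norm((np.eye(3)-np.outer(d,d))@(x-o)) for o,d in r]
E
python3 - <<'E'
from h import *
a,b=[cv2.imread(f"pics/{n}0.png") for n in("scene","side")]
f=lambda i,x,y,w,h:cv2.resize(i[y:y+h,x:x+w],(400,300),interpolation=cv2.INTER_CUBIC)
m=np.vstack([np.hstack([f(a,264,200,80,60+0),f(a,264,230,80,60)]),np.hstack([f(a,170,105,80,60),f(b,265,150,80,60)])])
m[300:,400:]=f(b,265,150,0+80,60)
m[:300,:400]=f(a,255,200,112,84); m[:300,400:]=f(b,270,140,80,60)
m[300:,400:]=f(b,150,220,100,75)
cv2.imwrite("pics/m1.png",m)
for uv in[(300,243),(200,143),(227,171)]:print(onz("scene",uv,0))
E
```

```text
[ 5.01108997e-01 -9.62906085e-02 -1.11022302e-16]
[ 4.92473052e-01  3.85199505e-01 -1.11022302e-16]
[0.49282178 0.23170514 0.        ]
```

View pics/m1.png

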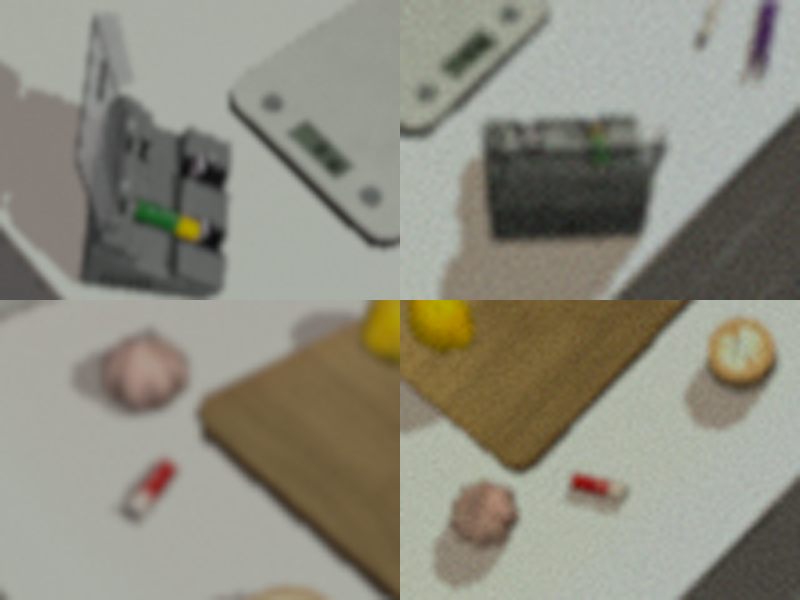

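The loose battery is the red one: its pale flat end is near scene (196,147) and its plus end near (203,137). The charger's hinge is on the left with the cover leaning back. The peg might be the purple item, which doesn't matter here. Next I'll work out the battery pose from colour masks in both views.

Run:
```python
from h import *
R=[]
for n,(x0,y0,w,h) in(("scene",(185,130,30,25)),("side",(185,255,30,25))):
    i=cv2.imread(f"pics/{n}0.png").astype(int);c=i[y0:y0+h,x0:x0+w]
    red=(c[...,2]-c[...,1]>50);ys,xs=np.nonzero(red);p=np.array([xs.mean()+x0,ys.mean()+y0])
    P=onz(n,p,.0085);R.append(ray(n,p))
    d=np.linalg.svd(np.c_[xs,ys]-[xs.mean(),ys.mean()],full_matrices=False)[2][0]
    print(n,len(xs),p,P,"axis",(onz(n,p+d*5,.0085)-onz(n,p-d*5,.0085)))
print(tri(R))
print(onz("scene",(196,147.4),.0074)-onz("scene",(203.4,137.4),.0074))
```

```text
scene 21 [201.42857143 140.38095238] [0.49842865 0.38466626 0.0085    ] axis [-0.03581116 -0.01759727  0.        ]
side 30 [197.06666667 265.63333333] [0.49594616 0.38240136 0.0085    ] axis [-3.06738673e-02 -1.77027317e-02 -2.22044605e-16]
(array([0.49629944, 0.38248272, 0.01052867]), [np.float64(0.0009988906454283793), np.float64(0.0009988906454285024)])
[-4.37197709e-02 -2.58791617e-02 -2.22044605e-16]
```

```bash
python3 drive.py '-.195 -.038 0.05 25 .085;-.195 -.038 .05 25 .085;-.195 -.038 .05 25 .085;-.195 -.038 .05 25 .085;-.195 -.038 .05 25 .085'
python3 - <<'E'
from h import *
o=bot.get_obs();print(o["q"],o["ee_pos"],o["tcp_rot"])
E
```

```text
time: 0.57
ee_pos: [0.3058, 0.4543, 0.2055]
tcp_rot: [-180.0, 0.0, 141.9]
wrist_force: [0.2, 0.2, 0.2]
opening: 0.0853
grasp_force: 0.0
[ 5.60565255e+01  3.91497977e+00  3.31742348e+00  8.94231620e+01
 -7.47400440e-03  9.41780169e+01] [0.30584154 0.45433433 0.20550711] [-1.79979881e+02  8.96358477e-03  1.41878512e+02]
```

```bash
R='-.191 .0495 .055 -34 .085'; python3 drive.py '-.191 .0495 .055 -34 .085;-.191 .0495 .055 -34 .085;-.191 .0495 .055 -34 .085;-.191 .0495 .055 -34 .085;-.191 .0495 .055 -34 .085' >/dev/null;  python3 drive.py '0 0 0 -34 .085;0 0 0 -34 .085;0 0 0 -34 .085;0 0 0 -34 .085;0 0 0 -34 .085'
cat > bat.py <<'E'
from h import *
import sys
o=bot.get_obs();info=bot.camera_info("wrist");i=bot.camera("wrist");cv2.imwrite(f"pics/{sys.argv[1]}.png",i)
c=i.astype(int);red=((c[...,2]-c[...,1]>50)&(c[...,2]-c[...,0]>50)).astype(np.uint8)
n,l,s,ce=cv2.connectedComponentsWithStats(red)
for k in np.argsort(-s[1:,4])[:3]+1: print(s[k],ce[k],onz("wrist",ce[k],.0085,info))
print(o["ee_pos"],o["tcp_rot"],"tip px",proj("wrist",o["ee_pos"]-[0,0,.025],info))
E
python3 bat.py w1
```

```text
time: 1.4
ee_pos: [0.4817, 0.3788, 0.1519]
tcp_rot: [-180.0, -0.1, -149.5]
wrist_force: [0.3, -0.0, 0.1]
opening: 0.085
grasp_force: 0.0
[248 188  13  31 298] [254.08389262 203.24496644] [0.49962393 0.38475588 0.0085    ]
[0.48169924 0.37878161 0.15190674] [-1.79993769e+02 -5.06050257e-02 -1.49523528e+02] tip px [258.50818759 245.64175755]
```

View pics/w1.png

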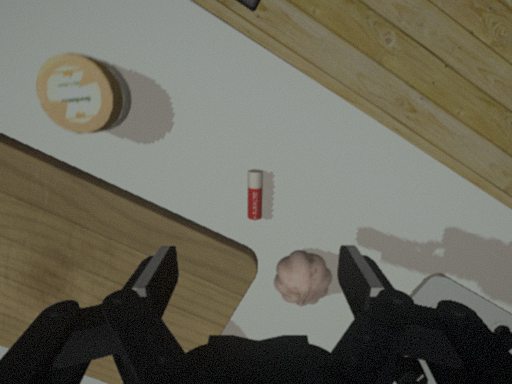

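Battery upright at columns 248–262, rows 170 (pale end, toward tool +x) to 219; the garlic is at (302,277), the pot at (80,92). I'll measure the ends and the garlic clearance.

Run:
```python
from h import *
info=bot.camera_info("wrist");i=cv2.imread("pics/w1.png");o=bot.get_obs()
print(i[162:226,255].tolist())
E_=np.array(info["extrinsics"]);print("cam",E_[:3,3],E_[:3,2])
for uv,z in(((255.3,170),.0074),((255.3,170),.0148),((254,219.5),.0074),((254,219.5),.0148),((302,277),.03),((255.6,180),.0148),((254,217),.0148)):print(uv,z,onz("wrist",uv,z,info).round(4))
```

```text
[[145, 153, 144], [144, 150, 146], [143, 150, 143], [145, 150, 146], [147, 153, 149], [148, 154, 147], [135, 142, 137], [116, 120, 117], [87, 94, 95], [82, 89, 88], [106, 113, 114], [133, 142, 141], [138, 150, 147], [137, 147, 147], [137, 148, 149], [137, 146, 147], [135, 143, 146], [135, 146, 149], [138, 146, 148], [131, 144, 145], [135, 143, 145], [135, 145, 147], [136, 143, 147], [132, 146, 146], [134, 143, 146], [128, 137, 143], [108, 121, 140], [68, 72, 131], [32, 42, 125], [43, 49, 130], [59, 61, 129], [75, 82, 137], [82, 86, 135], [87, 92, 134], [85, 92, 134], [76, 80, 134], [55, 61, 128], [56, 57, 128], [65, 71, 131], [68, 78, 134], [74, 80, 132], [95, 102, 136], [84, 86, 133], [70, 78, 136], [83, 86, 133], [92, 98, 134], [79, 90, 132], [69, 76, 133], [73, 79, 131], [82, 87, 137], [90, 98, 134], [79, 83, 131], [75, 80, 132], [57, 61, 130], [60, 67, 130], [82, 90, 135], [74, 76, 130], [81, 91, 128], [127, 132, 132], [144, 150, 143], [146, 154, 148], [143, 151, 144], [140, 150, 142], [145, 150, 146]]
cam [0.41455422 0.33814547 0.26857799] [ 0.26810879  0.16059689 -0.94990858]
(255.3, 170) 0.0074 [0.4702 0.3689 0.0074]
(255.3, 170) 0.0148 [0.4686 0.368  0.0148]
(254, 219.5) 0.0074 [0.5151 0.394  0.0074]
(254, 219.5) 0.0148 [0.5122 0.3924 0.0148]
(302, 277) 0.03 [0.5355 0.4619 0.03  ]
(255.6, 180) 0.0148 [0.4767 0.3731 0.0148]
(254, 217) 0.0148 [0.5099 0.3911 0.0148]
```

```bash
python3 drive.py '-.0136 -.0033 .04 1.5 .028;-.0136 -.0033 .08 1.5 .028;-.0136 -.0033 .08 1.5 .028;-.0136 -.0033 .08 1.5 .028;-.0136 -.0033 .08 1.5 .028'; python3 bat.py w2
```

```text
time: 1.87
ee_pos: [0.4954, 0.3834, 0.0744]
tcp_rot: [180.0, 0.1, -151.4]
wrist_force: [-0.3, 1.6, 1.7]
opening: 0.0279
grasp_force: 0.0
[248 202  18  43 584] [256.54623288 223.24486301] [0.50021854 0.38465367 0.0085    ]
[0.4953693  0.38335316 0.07440611] [ 1.79988287e+02  6.79192179e-02 -1.51424054e+02] tip px [258.40527811 245.59721385]
```

View pics/w2.png

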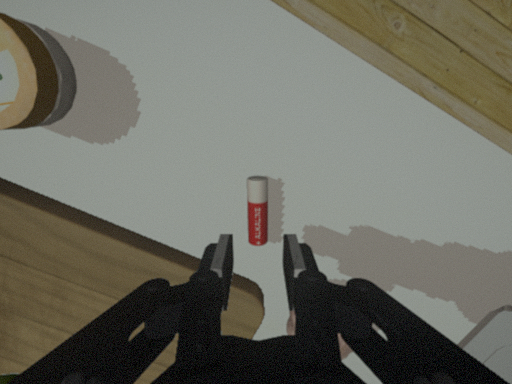

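Battery at columns 248–267, rows 177–245, centred between the fingertips (233 and 285). I'll descend and grip.

```bash
python3 drive.py '0 0 .03 0 .024;0 0 .044 0 .024;0 0 .046 0 .024;0 0 .046 0 .024'; python3 drive.py '0 0 0.002 0 .022;0 0 .002 0 .022'
```

```text
time: 2.25
ee_pos: [0.4954, 0.3834, 0.0279]
tcp_rot: [180.0, 0.1, -151.4]
wrist_force: [0.5, 1.1, 0.4]
opening: 0.0241
grasp_force: 0.0
time: 2.42
ee_pos: [0.4959, 0.3837, 0.0264]
tcp_rot: [180.0, 0.2, -151.4]
wrist_force: [-0.9, 0.2, 0.8]
opening: 0.0218
grasp_force: 0.0
```

```bash
python3 drive.py '0 0 0 0 .010;0 0 0 0 .010;0 0 0 0 .010;0 0 0 0 .010' 25; python3 drive.py '0 0 -.04 0 .01;0 0 -.08 0 .01;0 0 -.12 0 .01;0 0 -.12 0 .01;0 0 -.12 0 .01'; python3 bat.py w3
```

```text
time: 2.75
ee_pos: [0.4958, 0.3836, 0.0261]
tcp_rot: [180.0, 0.1, -151.4]
wrist_force: [-0.9, -0.4, 6.2]
opening: 0.0137
grasp_force: 24.9
time: 3.17
ee_pos: [0.4963, 0.3839, 0.1481]
tcp_rot: [179.9, 0.3, -151.4]
wrist_force: [0.7, 0.5, -1.1]
opening: 0.0136
grasp_force: 24.6
[245 232  26  55 977] [257.83111566 259.40429887] [0.56719282 0.4226673  0.0085    ]
[257 245   2   3   5] [257.4 245.8] [0.55332207 0.41456862 0.0085    ]
[0.49626593 0.38389076 0.14805126] [ 179.94723931    0.33025988 -151.3852868 ] tip px [258.32847987 245.4088118 ]
```

View pics/w3.png

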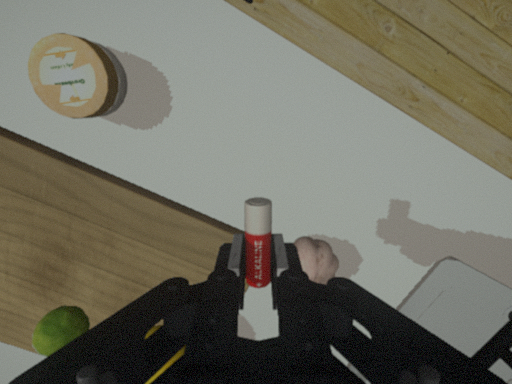

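The battery is gripped, pale end at (258,200), plus end at (258,287). Carrying it toward the charger now.

```bash
python3 drive.py '.112 -.158 -.065 0 .01;.112 -.158 -.065 0 .01;.112 -.158 -.065 0 .01;.112 -.158 -.065 0 .01;.112 -.158 -.065 0 .01' >/dev/null
python3 drive.py '.112 -.157 -.065 -35 .01;.112 -.157 -.065 -35 .01;.112 -.157 -.065 -35 .01;.112 -.157 -.065 -35 .01;.112 -.157 -.065 -35 .01' >/dev/null
python3 drive.py '0 0 0 -26.4 .01;0 0 0 -26.4 .01;0 0 0 -26.4 .01;0 0 0 -26.4 .01;0 0 0 -26.4 .01'
python3 - <<'E'
from h import *
print(bot.get_obs()["q"].round(1))
cv2.imwrite("pics/w4.png",bot.camera("wrist"));np.save("w4.npy",bot.camera_info("wrist")["extrinsics"])
E
```

```text
time: 4.47
ee_pos: [0.4511, 0.0136, 0.2679]
tcp_rot: [179.9, -0.0, -92.5]
wrist_force: [0.2, -0.2, -0.9]
opening: 0.0137
grasp_force: 24.6
[  1.7  -8.   -1.4  96.8   0.  -85.8]
```

View pics/w4.png

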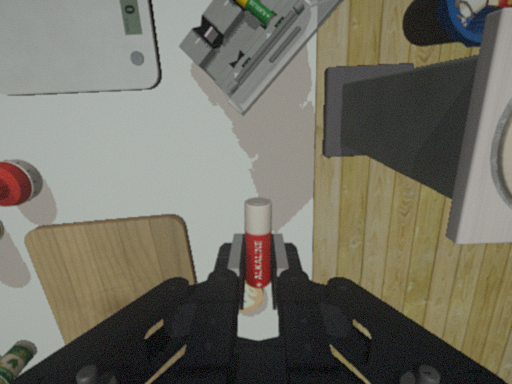

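The charger is at the top edge, rotated about 45°: empty bay near (210,35), green battery near (255,10), hinge edge running (243,110)→(335,5). I'll aim the tool along its slope and get it into frame.

Run:
```python
from h import *
f=lambda uv,z:onz("wrist",uv,z).round(3)
print(f((210,35),.055),f((255,10),.055),f((182,45),.03),f((240,108),.078))
```

```text
[ 0.495 -0.133  0.055] [ 0.447 -0.153  0.055] [ 0.531 -0.129  0.03 ] [ 0.467 -0.059  0.078]
```

```bash
python3 drive.py '.085 .012 0 -35 .01;.085 .012 0 -35 .01;.085 .012 0 -35 .01;.085 .012 0 -35 .01;.085 .012 0 -35 .01' >/dev/null
python3 drive.py '0 0 0 -7 .01;0 0 0 -7 .01;0 0 0 -7 .01'
python3 - <<'E'
from h import *
print(bot.get_obs()["q"].round(1))
np.save("w5.npy",bot.camera_info("wrist")["extrinsics"]);i=bot.camera("wrist");cv2.imwrite("pics/w5.png",i)
cv2.imwrite("pics/w5c.png",cv2.resize(i[0:270,90:450],(800,600),interpolation=cv2.INTER_CUBIC))
E
```

```text
time: 5.18
ee_pos: [0.4353, -0.0704, 0.2688]
tcp_rot: [180.0, 0.0, -52.5]
wrist_force: [0.5, 0.8, 0.0]
opening: 0.0136
grasp_force: 24.6
[  -9.2   -9.5   -2.5   97.    -0.  -136.7]
```

View pics/w5c.png

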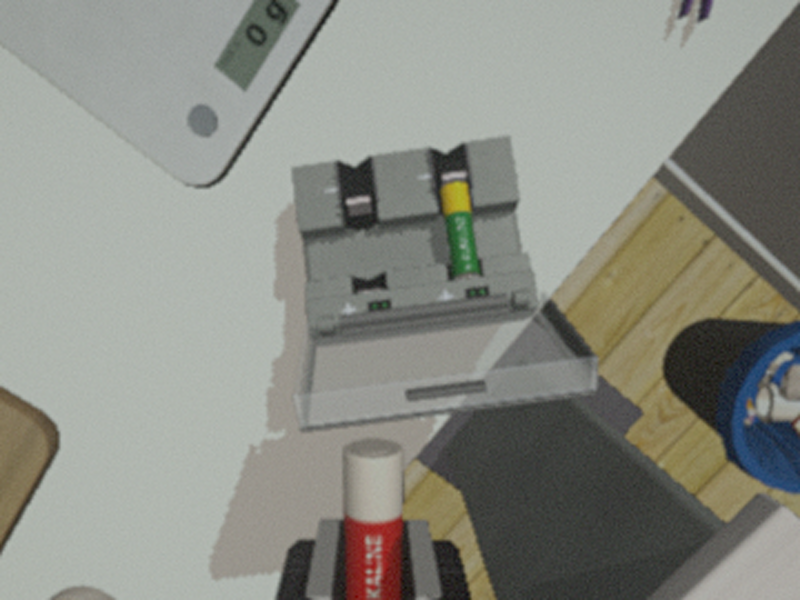

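The view shows the charger clearly: empty bay grooves near crop (358,190) and (370,283), green battery (457,182)–(465,275), cover leaning back (300,425)–(595,375). I'll enlarge it to pick precise points.

Run:
```python
from h import *
i=cv2.imread("pics/w5.png")
cv2.imwrite("pics/w5d.png",cv2.convertScaleAbs(cv2.resize(i[58:152,212:337],(800,600),interpolation=cv2.INTER_CUBIC),alpha=1.3))
```

```text
(no output)
```

View pics/w5d.png

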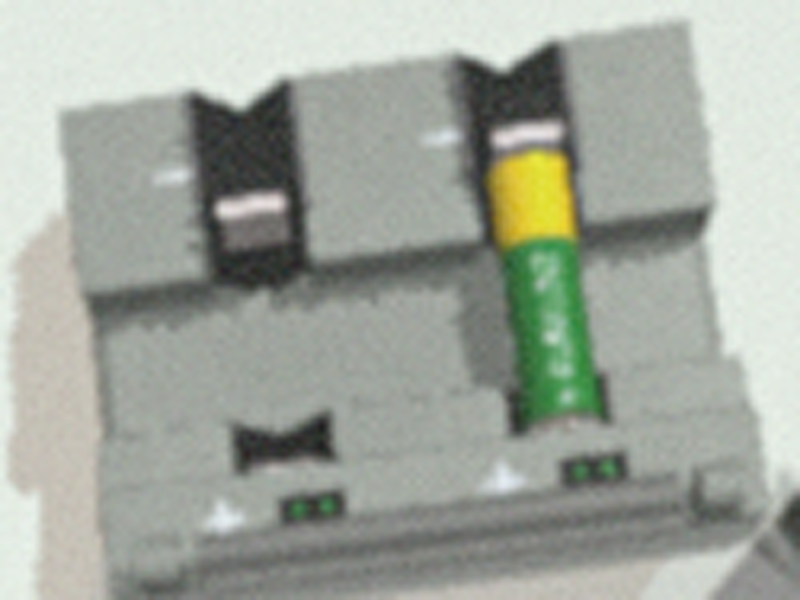

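Features picked in the enlarged picture:
- Groove corners at the front: (192,95), (290,82), (458,58), (556,45).
- Channel-side corners: (212,278), (300,262), (233,428), (330,413), (512,390), (603,376).
- Contact plate top edge: (220,218)–(287,208).

I'll solve for the bay pose from these.

```bash
cat > fit.py <<'E'
from h import *
from scipy.optimize import least_squares
from scipy.spatial.transform import Rotation as Ro
info=dict(mtx=bot.camera_info("wrist")["mtx"],extrinsics=np.load("w5.npy"))
D=[((192,95),(-51,-9,-2)),((290,82),(-51,9,-2)),((241,110),(-51,0,-11)),((458,58),(-51,41,-2)),((556,45),(-51,59,-2)),((212,278),(-14,-9,-2)),((300,262),(-14,9,-2)),
((233,428),(14,-9,-2)),((330,413),(14,9,-2)),((512,390),(14,41,-2)),((603,376),(14,59,-2)),((220,218),(-19,-6,10)),((287,208),(-19,6,10)),((531,152),(-25,50,7.4))]
px=np.array([[212+(x+.5)/6.4-.5,58+(y+.5)/6.383-.5] for (x,y),_ in D]);B=np.array([b for _,b in D])/1e3
def RB(yaw):
    x=np.array([np.cos(yaw)*np.cos(np.radians(25)),np.sin(yaw)*np.cos(np.radians(25)),np.sin(np.radians(25))]);y=np.array([-np.sin(yaw),np.cos(yaw),0]);return np.c_[x,y,np.cross(x,y)]
def res(p,f=None): return (np.array([proj("wrist",p[:3]+RB(p[3])@b,info) for b in B])-px).ravel()
r=least_squares(res,[.49,-.13,.055,np.radians(130)],loss="soft_l1",f_scale=.7)
if __name__=="__main__":
    print(r.x[:3].round(4),np.degrees(r.x[3]));print(res(r.x).reshape(-1,2).round(1).tolist())
    J=r.jac;print("sd mm",np.sqrt(np.diag(np.linalg.inv(J.T@J)))[:3]*.5e3)
    # unconstrained check by solvePnP
    ok,rv,tv=cv2.solvePnP(B,px,np.array(info["mtx"]),None);E=info["extrinsics"];Rb=E[:3,:3]@cv2.Rodrigues(rv)[0]
    print("pnp",(E[:3,:3]@tv.ravel()+E[:3,3]).round(4),Rb.round(3).tolist(),"slope",np.degrees(np.arcsin(Rb[2,0])))
    np.save("bay.npy",r.x)
E
python3 fit.py
```

```text
[ 0.482  -0.1212  0.0464] 134.89084623896048
[[-0.0, -0.5], [-0.4, -0.5], [0.4, 0.1], [0.1, -0.5], [-0.0, -0.6], [0.3, 0.3], [1.7, 0.7], [-0.4, -0.4], [-0.2, -0.1], [-1.2, -0.1], [0.1, 0.0], [0.1, 0.6], [0.1, 0.7], [-0.2, 0.4]]
sd mm [0.23404753 0.1880368  1.75263135]
pnp [ 0.4822 -0.1214  0.0503] [[-0.634, -0.712, 0.303], [0.63, -0.702, -0.331], [0.449, -0.019, 0.894]] slope 26.64923318211029
```

Run:
```python
from h import *
from fit import RB
info=dict(mtx=bot.camera_info("wrist")["mtx"],extrinsics=np.load("w5.npy"))
p=np.load("bay.npy");up=np.array([np.cos(p[3]),np.sin(p[3])]);sd=np.array([-up[1],up[0]])
print("cam",info["extrinsics"][:3,3])
for z in(.13,.145,.16):
  for a,b in(((302,428),(597,385)),((300,395),(595,358))):
    P=[onz("wrist",(90+x/2.222,y/2.222),z,info) for x,y in(a,b)];w=np.linalg.norm(P[0]-P[1])
    print(z,"w",w.round(4),"uphill",[((q[:2]-p[:2])@up).round(4) for q in P],"side",[((q[:2]-p[:2])@sd).round(4) for q in P])
# battery in tool frame from w5: flat end rows
i=cv2.imread("pics/w5.png").astype(int);c=258
print([i[v,c].tolist() for v in range(194,212)])
o=bot.get_obs()
for v in(200,203,206):
  q=onz("wrist",(258,v),o["ee_pos"][2]-.0187+.0074,info)-o["ee_pos"];y=np.radians(o["tcp_rot"][2]);print(v,q[:2]@[np.cos(y),np.sin(y)],q[:2]@[np.sin(y),-np.cos(y)])
```

```text
cam [ 0.48633521 -0.13389918  0.38532585]
0.13 w 0.1268 uphill [np.float64(0.0682), np.float64(0.0652)] side [np.float64(-0.035), np.float64(0.0917)]
0.13 w 0.1245 uphill [np.float64(0.0535), np.float64(0.0535)] side [np.float64(-0.0334), np.float64(0.0911)]
0.145 w 0.1193 uphill [np.float64(0.0635), np.float64(0.0607)] side [np.float64(-0.0326), np.float64(0.0867)]
0.145 w 0.1172 uphill [np.float64(0.0497), np.float64(0.0496)] side [np.float64(-0.0311), np.float64(0.0861)]
0.16 w 0.1119 uphill [np.float64(0.0588), np.float64(0.0561)] side [np.float64(-0.0302), np.float64(0.0816)]
0.16 w 0.1099 uphill [np.float64(0.0458), np.float64(0.0458)] side [np.float64(-0.0288), np.float64(0.0811)]
[[140, 147, 152], [137, 148, 151], [131, 142, 144], [120, 130, 133], [107, 115, 119], [107, 112, 118], [108, 117, 116], [106, 113, 115], [109, 117, 122], [124, 132, 134], [130, 138, 143], [126, 135, 139], [149, 159, 158], [171, 178, 175], [168, 181, 179], [161, 176, 173], [164, 175, 176], [165, 177, 174]]
200 0.035194250910136934 -0.0014884970986369442
203 0.0336439113612674 -0.0014862290508734083
206 0.03208239564140235 -0.0014839446530853298
```

Run:
```python
from h import *
info=dict(mtx=bot.camera_info("wrist")["mtx"],extrinsics=np.load("w5.npy"));o=bot.get_obs();y=np.radians(o["tcp_rot"][2])
i=cv2.imread("pics/w5.png").astype(int)
print([(v,i[v,258].tolist()) for v in list(range(229,236))+list(range(280,296))])
for h in(.0113,.0093,.0133):
 print(h,[(v,(((onz("wrist",(258,v),o["ee_pos"][2]-h,info)-o["ee_pos"])[:2])@[np.cos(y),np.sin(y)]).round(4)) for v in(205.5,232.5,286)])
# same battery on the table (w2): tool x at TCP height .0744, info from pose: camera rigid in tool
E=info["extrinsics"];T=np.eye(4)
from scipy.spatial.transform import Rotation as Ro
def M(pos,rpy):
    m=np.eye(4);m[:3,:3]=Ro.from_euler("xyz",rpy,degrees=True).as_matrix();m[:3,3]=pos;return m
X=np.linalg.inv(M(o["ee_pos"],o["tcp_rot"]))@E;print("cam in tool",X.round(4).tolist())
m2=M([.49537,.38335,.07441],[179.99,.07,-151.42]);i2=dict(mtx=info["mtx"],extrinsics=m2@X)
j=cv2.imread("pics/w2.png").astype(int);print([(v,j[v,257].tolist()) for v in list(range(172,190))+list(range(198,206))+list(range(240,252))])
for v in(180.5,202,244.5):
  q=np.linalg.inv(m2)@np.r_[onz("wrist",(257,v),.0148,i2),1];print(v,q[:3].round(4))
```

```text
[(229, [162, 174, 176]), (230, [160, 173, 175]), (231, [160, 173, 176]), (232, [162, 172, 173]), (233, [157, 168, 173]), (234, [139, 149, 171]), (235, [94, 105, 164]), (280, [14, 20, 120]), (281, [31, 40, 124]), (282, [51, 54, 124]), (283, [83, 92, 133]), (284, [114, 125, 143]), (285, [108, 118, 140]), (286, [72, 78, 130]), (287, [53, 63, 118]), (288, [80, 109, 124]), (289, [97, 131, 140]), (290, [98, 133, 143]), (291, [98, 131, 142]), (292, [92, 130, 145]), (293, [94, 131, 142]), (294, [96, 130, 143]), (295, [103, 134, 144])]
0.0113 [(205.5, np.float64(0.0323)), (232.5, np.float64(0.0178)), (286, np.float64(-0.0142))]
0.0093 [(205.5, np.float64(0.0331)), (232.5, np.float64(0.0188)), (286, np.float64(-0.0127))]
0.0133 [(205.5, np.float64(0.0316)), (232.5, np.float64(0.0168)), (286, np.float64(-0.0156))]
cam in tool [[0.0011, -0.9495, -0.3138, 0.0813], [1.0, 0.001, 0.0003, -0.0017], [-0.0, -0.3138, 0.9495, -0.1164], [0.0, 0.0, 0.0, 1.0]]
[(172, [147, 156, 149]), (173, [150, 155, 150]), (174, [139, 146, 140]), (175, [122, 128, 124]), (176, [88, 88, 92]), (177, [78, 83, 86]), (178, [79, 86, 88]), (179, [89, 97, 99]), (180, [106, 113, 116]), (181, [127, 139, 140]), (182, [139, 147, 148]), (183, [134, 148, 145]), (184, [136, 147, 146]), (185, [139, 149, 150]), (186, [134, 145, 145]), (187, [135, 144, 148]), (188, [136, 146, 148]), (189, [135, 145, 145]), (198, [136, 145, 145]), (199, [136, 147, 148]), (200, [135, 146, 146]), (201, [134, 144, 146]), (202, [126, 135, 145]), (203, [89, 98, 138]), (204, [51, 55, 134]), (205, [28, 24, 124]), (240, [38, 38, 126]), (241, [64, 70, 132]), (242, [87, 95, 132]), (243, [99, 101, 135]), (244, [66, 73, 128]), (245, [85, 90, 132]), (246, [129, 135, 138]), (247, [143, 150, 144]), (248, [144, 148, 143]), (249, [144, 153, 146]), (250, [143, 149, 144]), (251, [142, 151, 147])]
180.5 [ 0.0313 -0.0021  0.0596]
202 [ 0.0163 -0.0021  0.0596]
244.5 [-0.0156 -0.0021  0.0596]
```

By camera the grip is 7 mm toward plus from the battery's middle, so the fingers would jam on the upper cradle. I'll set the battery down on clear worktop and regrip it nearer the middle.

```bash
python3 drive.py '-.048 -.0685 0 -7.4 .01;-.048 -.0685 0 -7.4 .01;-.048 -.0685 .06 -7.4 .01;-.048 -.0685 .10 -7.4 .01;-.048 -.0685 .12 -7.4 .01' >/dev/null
python3 drive.py '0 0 .04 0 .01;0 0 .08 0 .01;0 0 .102 0 .01;0 0 .102 0 .01;0 0 .102 0 .01'
```

```text
time: 6.07
ee_pos: [0.4594, 0.0095, 0.047]
tcp_rot: [179.9, 0.1, -44.9]
wrist_force: [-0.5, -0.1, 0.1]
opening: 0.0132
grasp_force: 24.7
```

Run:
```python
from h import *
i=bot.camera("wrist");print(bot.get_obs()["q"].round(1));cv2.imwrite("pics/w6.png",i)
print([(v,i[v,258].tolist()) for v in (200,205,206,207,230,287)])
```

```text
[   1.2   -6.1  -23.9   72.1   -0.  -133.9]
[(200, [96, 103, 107]), (205, [113, 120, 124]), (206, [132, 141, 140]), (207, [151, 160, 156]), (230, [146, 156, 157]), (287, [54, 61, 112])]
```

```bash
python3 drive.py '0 0 .012 0 .01;0 0 .017 0 .01;0 0 .019 0 .01;0 0 .0202 0 .01;0 0 .0202 0 .01'
```

```text
time: 6.53
ee_pos: [0.4601, 0.0094, 0.0273]
tcp_rot: [-180.0, -0.0, -44.8]
wrist_force: [0.3, 0.3, 0.7]
opening: 0.0136
grasp_force: 24.7
```

```bash
python3 drive.py '0 0 .001 0 .01;0 0 .001 0 .01;0 0 .001 0 .019;0 0 .001 0 .022;0 0 .001 0 .022'; python3 drive.py '.003 0 0 0 .022;.0055 0 0 0 .022;.0055 0 0 0 .022;.0055 0 0 0 .01;.0055 0 0 0 .01';python3 drive.py '0 0 0 0 .010;0 0 0 0 .010;0 0 -.04 0 .010;0 0 -.08 0 .01;0 0 -.08 0 .01'
cat > intool.py <<'E'
from h import *
import sys
info=bot.camera_info("wrist");o=bot.get_obs();i=bot.camera("wrist");cv2.imwrite(f"pics/{sys.argv[1]}.png",i);c=i.astype(int)
y=np.radians(o["tcp_rot"][2])
for u in(254,258,262): print(u,[(v,int(c[v,u].sum()//3),int(c[v,u,2]-c[v,u,1])) for v in range(170,300,1) if abs(c[v,u].sum()-c[v-1,u].sum())>40])
for v in(195,200,205,210,215): 
  q=onz("wrist",(258,v),o["ee_pos"][2]-.0113,info)-o["ee_pos"];print(v,(q[:2]@[np.cos(y),np.sin(y)]).round(4))
E
python3 intool.py w7
```

```text
time: 6.95
ee_pos: [0.4602, 0.0094, 0.0264]
tcp_rot: [-180.0, -0.0, -44.8]
wrist_force: [1.1, 0.5, 0.2]
opening: 0.0219
grasp_force: 0.0
time: 7.37
ee_pos: [0.4641, 0.0054, 0.0263]
tcp_rot: [180.0, -0.0, -44.8]
wrist_force: [0.5, -1.1, 1.0]
opening: 0.0138
grasp_force: 24.7
time: 7.78
ee_pos: [0.4666, 0.0057, 0.1132]
tcp_rot: [-179.6, -0.3, -44.7]
wrist_force: [-0.2, -0.1, 0.3]
opening: 0.0137
grasp_force: 24.7
254 [(207, 134, -3), (208, 109, -1), (216, 137, 2), (217, 155, 4), (244, 118, 36), (245, 85, 72), (250, 86, 75), (251, 101, 51), (254, 84, 76), (261, 68, 83), (271, 63, 70), (294, 42, 83), (295, 70, 56), (296, 106, 24), (297, 131, 6)]
258 [(206, 153, -5), (207, 124, -1), (208, 104, 1), (213, 118, 1), (216, 130, -1), (217, 157, -1), (244, 136, 30), (245, 98, 71), (246, 79, 95), (250, 88, 82), (251, 109, 55), (254, 84, 85), (256, 110, 61), (259, 90, 45), (260, 63, 72), (269, 93, 40), (272, 68, 71), (274, 74, 56), (275, 107, 27), (278, 78, 52), (279, 54, 85), (284, 92, 45), (287, 63, 72), (291, 72, 56), (292, 109, 30), (293, 124, 8), (294, 107, 31), (295, 79, 57), (297, 124, 3)]
262 [(208, 105, 3), (216, 147, 1), (217, 166, -4), (244, 127, 36), (245, 92, 83), (246, 74, 103), (287, 65, 70), (295, 73, 45), (296, 111, 22), (297, 125, 6)]
195 0.0379
200 0.0354
205 0.0328
210 0.0302
215 0.0275
```

Regripped: the flat end is now 27 mm ahead of the tool axis, so the middle is about 2 mm ahead. Next I go over the cover to the bay.

```bash
python3 drive.py '0 0 -.04 0 .01;0 0 -.08 0 .01;0.02 0.02 -.112 0 .01;.05 .045 -.112 0 .01;.08 .07 -.112 0 .01' >/dev/null; python3 drive.py '.0155 .01 0 0 .01;.0155 .01 0 0 .01;.0155 .01 0.04 0 .01;.0155 .01 .08 0 .01;.0155 .01 .10 0 .01'; python3 drive.py '0 0 0 0 .01;0 0 0 0 .01'
```

```text
time: 8.67
ee_pos: [0.4736, -0.1177, 0.1132]
tcp_rot: [179.9, 0.3, -44.8]
wrist_force: [-0.7, 0.5, -2.1]
opening: 0.0133
grasp_force: 24.7
time: 8.83
ee_pos: [0.4747, -0.1178, 0.1174]
tcp_rot: [179.9, 0.1, -44.7]
wrist_force: [0.4, 0.7, -0.5]
opening: 0.0136
grasp_force: 24.7
```

```bash
python3 drive.py '.0019 -.0013 .015 0 .01;.0019 -.0013 .025 0 .01;.0019 -.0013 .025 0 .01;.0019 -.0013 .025 0 .01' 20 ; for k in 1 2 3; do echo; done; python3 drive.py '0 0 .0015 0 .01;0 0 .0015 0 .01'; python3 drive.py '0 0 .0015 0 .01;0 0 .0015 0 .01';  python3 drive.py '0 0 .0015 0 .01;0 0 .0015 0 .01'
```

```text
time: 9.17
ee_pos: [0.4778, -0.1188, 0.094]
tcp_rot: [-180.0, -0.0, -44.7]
wrist_force: [-0.2, 0.9, 0.4]
opening: 0.0136
grasp_force: 24.7



time: 9.33
ee_pos: [0.4781, -0.119, 0.0926]
tcp_rot: [-180.0, -0.1, -44.7]
wrist_force: [-0.1, 0.3, -0.8]
opening: 0.0136
grasp_force: 24.7
time: 9.5
ee_pos: [0.478, -0.119, 0.0906]
tcp_rot: [-180.0, -0.0, -44.8]
wrist_force: [0.7, 0.8, 1.0]
opening: 0.0137
grasp_force: 24.8
time: 9.67
ee_pos: [0.4781, -0.119, 0.0894]
tcp_rot: [-180.0, -0.1, -44.8]
wrist_force: [0.0, 0.1, 5.9]
opening: 0.0133
grasp_force: 25.4
```

Contact at TCP z ≈ 0.0897, so the bay origin is at z ≈ 0.0505. Pressing on tilts the battery in the grip.

```bash
python3 drive.py '-.001 0 .001 0 .01;-.001 0 .002 0 .01;-.001 0 .002 0 .01';python3 drive.py '0 0 .001 0 .01;0 0 .002 0 .01;0 0 .002 0 .01'; python3 drive.py '0 0 .001 0 .01;0 0 .002 0 .01;0 0 .002 0 .01'; python3 intool.py w8
```

```text
time: 9.92
ee_pos: [0.4782, -0.1189, 0.0882]
tcp_rot: [-179.9, -0.2, -44.8]
wrist_force: [0.7, -2.9, 9.1]
opening: 0.0138
grasp_force: 25.8
time: 10.17
ee_pos: [0.4784, -0.119, 0.0864]
tcp_rot: [-179.9, -0.2, -44.8]
wrist_force: [2.4, -3.2, 8.9]
opening: 0.0133
grasp_force: 26.3
time: 10.42
ee_pos: [0.4785, -0.1191, 0.0844]
tcp_rot: [-179.9, -0.2, -44.8]
wrist_force: [2.4, -3.6, 9.0]
opening: 0.0135
grasp_force: 26.8
254 [(181, 42, -4), (195, 96, 7), (196, 144, 8), (200, 116, 3), (201, 77, 2), (202, 57, 0), (203, 35, -5), (208, 70, 0), (209, 84, 1), (213, 126, 1), (214, 151, 2), (242, 131, 25), (243, 104, 58), (244, 72, 92), (249, 89, 72), (250, 109, 49), (254, 84, 77), (259, 103, 57), (260, 84, 79), (263, 61, 81), (268, 59, 83), (270, 71, 55), (272, 64, 62), (275, 72, 56), (280, 57, 75), (283, 64, 66), (285, 56, 72), (287, 68, 61), (290, 49, 84)]
258 [(195, 100, 10), (196, 148, 5), (200, 124, 3), (201, 78, 4), (202, 48, 2), (207, 51, 2), (208, 75, 0), (211, 106, 4), (214, 155, -3), (243, 114, 52), (244, 84, 93), (249, 79, 95), (250, 101, 64), (254, 83, 90), (256, 126, 36), (258, 99, 42), (259, 81, 61), (260, 64, 66), (269, 77, 51), (270, 91, 39), (274, 49, 78), (276, 94, 25), (277, 115, 15), (280, 73, 53), (281, 46, 94), (283, 65, 64), (287, 94, 38), (290, 77, 51), (291, 56, 72), (295, 89, 41), (296, 109, 20), (297, 128, 7), (298, 114, 16), (299, 92, 36)]
262 [(170, 27, -10), (195, 101, 4), (196, 146, 6), (200, 116, 5), (201, 75, 1), (202, 50, 6), (203, 31, 0), (207, 48, -2), (208, 76, 0), (211, 107, 2), (213, 138, 0), (214, 155, -6), (242, 138, 20), (243, 112, 56), (244, 76, 100), (248, 73, 109), (279, 59, 74), (290, 65, 67), (291, 44, 84)]
195 0.0379
200 0.0354
205 0.0328
210 0.0301
215 0.0275
```

```bash
python3 drive.py '0 0 .001 0 .01;0 0 .002 0 .01;0 0 .003 0 .01;0 0 .0035 0 .01;0 0 .0035 0 .01'; python3 intool.py w9 | sed -n 2p
python3 - <<'E'
from h import *
a=cv2.imread("pics/w9.png")[140:310,180:340];s=bot.camera("side");cv2.imwrite("pics/side9.png",s)
u,v=proj("side",[.482,-.121,.06]).astype(int);b=s[v-22:v+22,u-20:u+20]
cv2.imwrite("pics/m9.png",np.hstack([cv2.resize(a,(480,510),interpolation=2),cv2.resize(b,(320,510),interpolation=2)]))
E
```

```text
time: 10.88
ee_pos: [0.4786, -0.119, 0.081]
tcp_rot: [-179.9, -0.3, -44.8]
wrist_force: [2.5, -3.5, 8.6]
opening: 0.0136
grasp_force: 27.8
258 [(194, 39, -1), (196, 47, -2), (197, 98, 4), (198, 149, 5), (202, 125, 4), (203, 87, -4), (204, 56, -1), (205, 34, -2), (208, 58, 2), (209, 81, 2), (210, 104, 5), (211, 120, 2), (212, 144, -1), (213, 158, -2), (242, 122, 46), (243, 88, 91), (244, 68, 112), (249, 102, 67), (250, 118, 44), (253, 100, 75), (255, 119, 46), (260, 78, 81), (261, 59, 90), (266, 74, 56), (268, 65, 67), (270, 97, 31), (273, 84, 44), (274, 57, 79), (276, 77, 51), (277, 92, 30), (281, 68, 68), (282, 47, 89), (284, 76, 53), (286, 65, 67), (288, 89, 44), (291, 76, 49), (293, 50, 84), (295, 60, 75), (296, 79, 44), (297, 111, 16)]
```

View pics/m9.png

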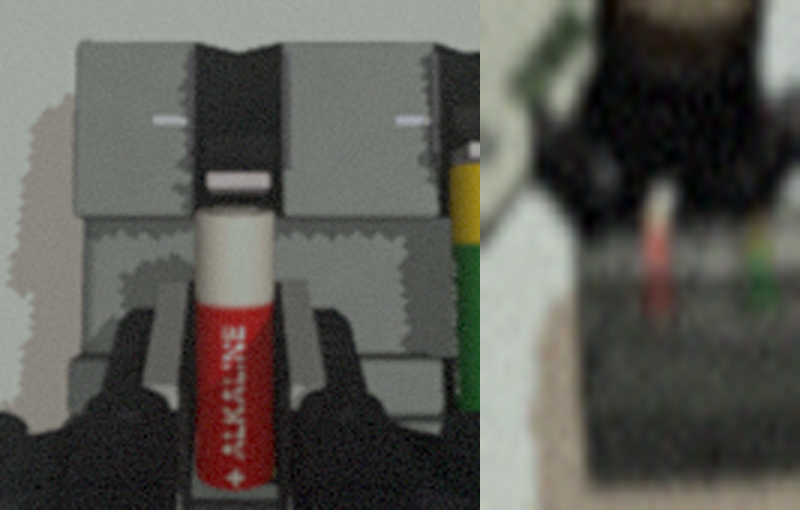

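The battery is tilted and centred on the bay: contact plate at (238,182), battery end at (236,207), a small gap between. Now I push down the slope against the contact.

```bash
python3 drive.py '.002 0 .0009 0 .01;.004 0 .0018 0 .01;.006 0 .0027 0 .01;.0077 0 .0036 0 .01;.0077 0 .0036 0 .01'; python3 drive.py '-.0008 0 .0018 0 .01;-.0016 0 .0036 0 .01;-.0016 0 .0036 0 .01';  python3 intool.py w10 | sed -n 2p
```

```text
time: 11.4
ee_pos: [0.4834, -0.1241, 0.0765]
tcp_rot: [-179.9, -0.1, -44.8]
wrist_force: [3.9, -4.4, -4.9]
opening: 0.0133
grasp_force: 26.6
time: 11.65
ee_pos: [0.4827, -0.1233, 0.0734]
tcp_rot: [-179.9, -0.2, -44.8]
wrist_force: [2.7, -2.3, 7.7]
opening: 0.0135
grasp_force: 27.9
258 [(170, 32, -9), (207, 53, 3), (208, 76, 2), (210, 97, 1), (214, 149, -3), (243, 127, 32), (244, 99, 71), (245, 74, 107), (250, 94, 69), (251, 111, 47), (254, 93, 78), (256, 120, 39), (257, 135, 27), (258, 120, 41), (259, 104, 58), (260, 120, 41), (261, 89, 71), (262, 72, 78), (265, 49, 81), (266, 68, 63), (270, 100, 34), (271, 114, 20), (275, 61, 69), (277, 96, 27), (278, 110, 17), (281, 82, 51), (282, 58, 78), (285, 82, 41), (286, 68, 64), (288, 109, 21), (292, 70, 60), (293, 40, 94), (295, 59, 79), (296, 76, 50), (297, 102, 23)]
```

Run:
```python
from h import *
for n in("w9","w10"):
    c=cv2.imread(f"pics/{n}.png").astype(int).mean(2)
    print(n);print("\n".join(f"{v} "+" ".join(f"{int(x):3d}" for x in c[v,240:278:2]) for v in range(176,217,2)))
```

```text
w9
176 113  89  70  34  42  31  34  38  36  37  33  30  33  29  22  39  28  71  89
178 115  86  64  35  35  42  32  36  32  34  34  40  31  38  31  34  36  72  85
180 158 116  64  32  39  28  40  35  32  36  31  35  34  40  24  37  29  72  95
182 113  83  67  41  40  39  33  42  33  40  25  30  33  32  39  30  28  69  94
184 113  81  57  39  38  33  29  31  40  30  36  36  35  37  29  31  28  68  95
186 113  89  62  31  47  41  45  37  42  35  38  38  40  44  45  38  36  68  94
188 110  78  57  25  39  43  42  44  38  42  40  41  44  41  35  36  30  64  91
190 116  84  42  29  35  38  35  41  42  39  38  38  42  29  41  36  36  64  90
192 105  80  58  27  32  40  38  39  36  36  35  37  37  45  40  38  31  66  93
194  78  78  54  28  37  40  36  25  32  39  34  38  31  34  38  30  30  59  95
196  96  76  52  25  32  48  45  43  49  47  50  38  52  47  43  30  27  65  94
198 116 109  58  31  60 139 142 144 147 149 149 144 151 149 146  58  22  85 113
200 105 108  57  36  65 150 156 158 160 157 153 154 153 152 154  69  26  79 115
202  79  82  56  27  39 121 130 130 124 125 123 122 119 1
[... 1566 characters left out ...]
  37  41  48  45  43  39  40  36  45  30  40  37  28  60  83
202 110  75  43  36  40  45  41  25  35  40  35  42  44  41  37  31  26  51  84
204 109  71  39  35  32  42  39  39  34  38  37  39  39  35  45  45  31  52  81
206  89  70  46  34  30  32  31  29  34  35  25  33  33  36  37  31  36  52  74
208  78  73  44  36  58  64  63  65  76  76  78  71  64  60  57  40  27  54  84
210  90  75  51  83  86  83  86  82  94  97  89  97  98  90  86  80  37  55 113
212  82  79  64 100 104 100 103 102 113 114 120 107 109 106 121 123  54  55 114
214  81  80  55 102 124 133 145 147 149 149 152 158 156 154 147 131  51  60 111
216  80  74  53  99 121 134 146 150 155 158 154 155 155 151 146 131  57  52 118
```

```bash
cat > width.py <<'E'
from h import *
import sys
def edge(r,u0,step,th):   # subpixel crossing of profile r
    u=u0
    while r[u]>th: u+=step
    return u-step*(th-r[u])/(r[u-step]-r[u]) 
for n in sys.argv[1:]:
    c=cv2.GaussianBlur(cv2.imread(f"pics/{n}.png"),(1,5),0).astype(float)
    out=[]
    for v in(220,230,238):
        r=c[v].mean(1);out.append(edge(r,258,1,90)-edge(r,258,-1,90))
    for v in(255,270,280,290):
        r=c[v,:,2]-c[v,:,1];out.append(edge(r,258,1,25) -edge(r,258,-1,25) if r[258]>25 else -1)
    print(n,np.round(out,1))
E
python3 width.py w7 w8 w9 w10
```

```text
w7 [299.8 294.4  24.8  25.1  13.7  25.1  23. ]
w8 [103.7  70.8  24.5  25.4  25.7  25.9  26.2]
w9 [104.7  68.   24.5  14.4  25.8  26.2  26.7]
w10 [25.9 26.4 25.2 26.4 26.2 13.4 26.9]
```

```bash
cat > st.py <<'E'
from h import *
b=np.load("bay.npy");up=np.array([np.cos(b[3]),np.sin(b[3]),0]);z=np.array([0,0,1]);c,s=np.cos(np.radians(25)),np.sin(np.radians(25))
X=c*up+s*z;Z=-s*up+c*z
o=bot.get_obs();F=o["wrist_force"];d=o["ee_pos"]-[.481,-.1222,.0505+.0187]
print("F bay x %.1f z %.1f side %.1f | torque"%(F@X,F@Z,F@np.cross(Z,X)),o["torque"].round(2),"| pivot bay x %.1f z %.1f side %.1f mm"%tuple(1e3*np.array([d@X,d@Z,d@np.cross(Z,X)])),"grip",round(o["opening"],4),o["grasp_force"].round(1),"t",round(o["time"],2))
E
for k in 1 2 3; do python3 drive.py '0 0 0 0 .01' >/dev/null; python3 st.py; done
python3 - <<'E'
from h import *
c=cv2.imread("pics/w10.png").astype(int);d=cv2.imread("pics/w9.png").astype(int);e=cv2.imread("pics/w7.png").astype(int)
for n,q,rows in(("w10",c,range(206,217)),("w9pl",d,range(197,214)),("w7",e,range(206,219))):
  print(n,[(v,q[v,252:265].mean(0).round().astype(int).tolist()) for v in rows])
E
```

```text
w10 [(206, [30, 32, 32]), (207, [48, 51, 52]), (208, [67, 72, 74]), (209, [80, 86, 89]), (210, [87, 94, 97]), (211, [98, 105, 108]), (212, [104, 112, 115]), (213, [124, 133, 133]), (214, [146, 156, 154]), (215, [149, 159, 158]), (216, [147, 158, 156])]
w9pl [(197, [97, 99, 102]), (198, [144, 145, 151]), (199, [153, 154, 160]), (200, [155, 154, 159]), (201, [149, 150, 153]), (202, [123, 124, 128]), (203, [81, 82, 85]), (204, [54, 56, 56]), (205, [32, 34, 34]), (206, [24, 27, 26]), (207, [32, 33, 33]), (208, [53, 56, 57]), (209, [80, 86, 89]), (210, [96, 103, 106]), (211, [111, 120, 123]), (212, [136, 146, 147]), (213, [151, 160, 158])]
w7 [(206, [144, 152, 149]), (207, [120, 128, 127]), (208, [100, 108, 109]), (209, [96, 103, 106]), (210, [99, 106, 109]), (211, [97, 105, 107]), (212, [99, 106, 109]), (213, [108, 115, 118]), (214, [111, 119, 122]), (215, [112, 120, 123]), (216, [132, 142, 143]), (217, [151, 162, 161]), (218, [151, 162, 163])]Traceback (most recent call last):
  File "st.py", line 5, in <module>
    print("F bay x %.1f z %.1f side %.1f | torque"%(F@X,F@Z,F@np.cross(Z,X)
[... 1043 characters left out ...]
^^^^^^^^^^^^^^
AttributeError: 'float' object has no attribute 'round'
Traceback (most recent call last):
  File "st.py", line 5, in <module>
    print("F bay x %.1f z %.1f side %.1f | torque"%(F@X,F@Z,F@np.cross(Z,X)),o["torque"].round(2),"| pivot bay x %.1f z %.1f side %.1f mm"%tuple(1e3*np.array([d@X,d@Z,d@np.cross(Z,X)])),"grip",round(o["opening"],4),o["grasp_force"].round(1),"t",round(o["time"],2))
                                                                                                                                                                                                                       ^^^^^^^^^^^^^^^^^^^^^^
AttributeError: 'float' object has no attribute 'round'
```

```bash
sed -i 's/o\["grasp_force"\].round(1)/o["grasp_force"]/' st.py; python3 st.py
python3 drive.py '.0006 0 -.006 0 .01;0 0 -.012 0 .01;-.006 0 -.014 0 .01;-.009 0 -.014 0 .01;-.009 0 -.014 0 .01'; python3 st.py; python3 intool.py w11 | sed -n 2p; python3 width.py w11
```

```text
F bay x 0.1 z 8.2 side -0.4 | torque [-0.76 -0.71 -0.03] | pivot bay x 0.0 z 4.6 side -0.5 mm grip 0.0138 27.933838963508606 t 11.95
time: 12.37
ee_pos: [0.4758, -0.1168, 0.0867]
tcp_rot: [-180.0, -0.2, -44.8]
wrist_force: [5.0, -7.7, 0.8]
opening: 0.0134
grasp_force: 27.3
F bay x -7.8 z 4.5 side 1.9 | torque [-1.38 -1.09  0.03] | pivot bay x 14.2 z 12.7 side -0.1 mm grip 0.0134 27.297152280807495 t 12.37
258 [(188, 102, 5), (189, 149, 3), (193, 109, 5), (194, 79, 4), (195, 64, -2), (196, 42, 1), (197, 25, -2), (204, 75, -2), (205, 109, -1), (207, 87, -2), (209, 105, 4), (210, 123, 4), (212, 143, 0), (213, 157, -4), (242, 114, 53), (243, 77, 94), (245, 62, 117), (248, 79, 96), (249, 96, 76), (253, 93, 79), (254, 112, 56), (255, 138, 21), (257, 110, 54), (262, 74, 98), (269, 109, 23), (273, 72, 59), (275, 83, 42), (276, 105, 20), (280, 61, 70), (283, 75, 64), (286, 89, 37), (287, 105, 25), (291, 62, 74), (294, 77, 55), (295, 105, 27), (297, 130, 1), (299, 102, 24)]
w11 [101.1  73.4  24.9  26.1  -1.   25.9  26.7]
```

The battery rode over the plate because its tilt was too small. The gripper body also met the open cover when uphill of about 5 mm. A better way: between the bays there's flat deck on both sides of the channel, so pressing the battery onto it there makes the tilt exactly 25°.

```bash
cat >> st.py <<'E'
import sys
yaw=np.radians(o["tcp_rot"][2]);tx=np.array([np.cos(yaw),np.sin(yaw),0]);ty=np.array([np.sin(yaw),-np.cos(yaw),0]);Y=np.cross(Z,X)
for a in sys.argv[1:]:
    t=np.array([float(k) for k in a.split(",")])/1e3;w=X*t[0]+Y*t[1]+Z*t[2]-d
    print(a,"-> tool",(w@tx).round(4),(w@ty).round(4),(-w[2]).round(4))
E
python3 drive.py '.006 0 -.012 0 .01;.008 0 -.02 0 .01;.008 0 -.02 0 .01'; python3 st.py 2,17,22 0.5,17,14 0.5,17,8 0.5,17,5
```

```text
time: 12.67
ee_pos: [0.4812, -0.1218, 0.1075]
tcp_rot: [-179.9, -0.1, -44.8]
wrist_force: [0.3, -0.2, -0.2]
opening: 0.0136
grasp_force: 27.1
F bay x -0.4 z 0.0 side -0.0 | torque [ 0.02 -0.03  0.06] | pivot bay x 16.3 z 34.7 side -0.4 mm grip 0.0136 27.13701456785202 t 12.67
2,17,22 -> tool 0.0075 0.0174 0.0175
0.5,17,14 -> tool 0.0055 0.0174 0.0254
0.5,17,8 -> tool 0.003 0.0174 0.0308
0.5,17,5 -> tool 0.0017 0.0174 0.0336
```

```bash
python3 drive.py '.0075 .0174 0 0 .01;.0075 .0174 .0175 0 .01;.0055 .0174 .0254 0 .01;.0055 .0174 .0254 0 .01;.0055 .0174 .0254 0 .01' >/dev/null; python3 st.py 0.5,17,11 0.5,17,8 .5,17,5
```

```text
F bay x -0.5 z 0.5 side -0.3 | torque [ 0.   -0.    0.04] | pivot bay x 0.7 z 11.6 side 17.4 mm grip 0.0134 27.154072523117065 t 13.08
0.5,17,11 -> tool -0.0 -0.0004 0.0007
0.5,17,8 -> tool -0.0013 -0.0004 0.0034
.5,17,5 -> tool -0.0026 -0.0004 0.0061
```

```bash
python3 drive.py '-.0006 0 .0017 0 .01;-.0013 0 .0034 0 .01;-.0013 0 .0034 0 .01' >/dev/null; python3 st.py; python3 drive.py '-.0006 0 .0014 0 .01;-.0006 0 .0014 0 .01' >/dev/null; python3 st.py;  python3 drive.py '-.0006 0 .0014 0 .01;-.0006 0 .0014 0 .01' >/dev/null; python3 st.py
```

```text
F bay x 0.4 z -0.3 side -0.3 | torque [-0.03  0.04  0.02] | pivot bay x 0.1 z 8.9 side 17.1 mm grip 0.0134 27.15528041124344 t 13.33
F bay x -0.0 z 0.8 side 0.0 | torque [-0.05 -0.03 -0.04] | pivot bay x -0.0 z 7.3 side 17.3 mm grip 0.0138 27.15493619441986 t 13.5
F bay x -0.7 z 0.3 side 0.2 | torque [ 0.   -0.05  0.02] | pivot bay x -0.1 z 5.6 side 17.4 mm grip 0.0134 27.158561646938324 t 13.67
```

```bash
for k in 1; do python3 drive.py '-.0006 0 .0014 0 .01;-.0006 0 .0014 0 .01' >/dev/null; python3 st.py; python3 drive.py '-.0006 0 .0014 0 .01;-.0006 0 .0014 0 .01' >/dev/null; python3 st.py;  python3 drive.py '-.0006 0 .0014 0 .01;-.0006 0 .0014 0 .01' >/dev/null; python3 st.py; done
```

```text
F bay x 0.9 z 3.8 side 0.9 | torque [-0.12  0.02 -0.  ] | pivot bay x -0.3 z 4.8 side 17.3 mm grip 0.0137 27.607158422470093 t 13.83
F bay x 1.2 z 7.6 side 1.1 | torque [-0.4   0.06  0.06] | pivot bay x -0.6 z 4.1 side 17.2 mm grip 0.0135 28.076453804969788 t 14.0
F bay x 0.3 z 8.5 side 1.5 | torque [-0.75 -0.16  0.05] | pivot bay x -1.0 z 3.1 side 17.1 mm grip 0.0136 28.482525944709778 t 14.17
```

```bash
for k in 1; do python3 drive.py '-.0006 0 .0014 0 .01;-.0006 0 .0014 0 .01' >/dev/null; python3 st.py; python3 drive.py '-.0006 0 .0014 0 .01;-.0006 0 .0014 0 .01' >/dev/null; python3 st.py; done;  python3 intool.py w12 | sed -n 2p;python3 width.py w12
```

```text
F bay x -1.0 z 10.8 side 2.8 | torque [-0.88 -0.27  0.06] | pivot bay x -1.2 z 2.1 side 17.0 mm grip 0.0136 29.010919332504272 t 14.33
F bay x -1.2 z 13.1 side 2.7 | torque [-1.14 -0.4   0.09] | pivot bay x -1.5 z 0.9 side 17.0 mm grip 0.0138 29.565543830394745 t 14.5
258 [(210, 154, -1), (240, 124, 44), (241, 94, 84), (242, 75, 111), (247, 89, 87), (252, 102, 65), (253, 129, 38), (254, 145, 14), (255, 127, 35), (256, 105, 67), (268, 95, 26), (269, 112, 22), (273, 80, 48), (275, 102, 32), (276, 116, 19), (277, 102, 26), (280, 75, 53), (283, 91, 42), (285, 76, 55), (287, 104, 26), (292, 71, 64), (293, 41, 95), (295, 60, 69), (296, 78, 53), (297, 103, 33), (298, 119, 10)]
w12 [53.3 26.4 24.  26.5 -1.  26.4 -1. ]
```

The battery now lies flush at 25°, but it has slipped about 4 mm up in the grip, so the fingertips would bottom in the channel before it seats. I'll regrip it on the worktop with the tips higher, allowing for that slip, then tilt it on the deck again.

```bash
python3 drive.py '.004 0 -.02 0 .01;.004 0 -.06 0 .01;.004 0 -.10 0 .01;.004 0 -.14 0 .01;.004 0 -.14 0 .01'
python3 - <<'E'
from h import *
o=bot.get_obs();y=np.radians(o["tcp_rot"][2]);d=np.array([.460,.010])-o["ee_pos"][:2];print(d@[np.cos(y),np.sin(y)],d@[np.sin(y),-np.cos(y)])
E
```

```text
time: 14.97
ee_pos: [0.4732, -0.1375, 0.2152]
tcp_rot: [-179.7, -0.5, -44.8]
wrist_force: [1.3, -0.4, 0.2]
opening: 0.0136
grasp_force: 28.2
-0.1132187248118982 -0.09548161791952114
```

```bash
python3 drive.py '-.04 -.03 0 0 .01;-.07 -.06 0 0 .01;-.1 -.085 .01 0 .01;-.113 -.0955 .04 0 .01;-.113 -.0955 .08 0 .01' >/dev/null; python3 drive.py '0 0 .04 0 .01;0 0 .075 0 .01;0 0 .085 0 .01;0 0 .092 0 .01;0 0 .092 0 .01'; python3 drive.py '0 0 .003 0 .01;0 0 .005 0 .01;0 0 .007 0 .01;0 0 .009 0 .01;0 0 .009 0 .01'
```

```text
time: 15.8
ee_pos: [0.4581, 0.0103, 0.0354]
tcp_rot: [180.0, 0.0, -44.8]
wrist_force: [0.2, 0.0, -0.6]
opening: 0.0137
grasp_force: 28.3
time: 16.22
ee_pos: [0.4587, 0.0103, 0.0269]
tcp_rot: [-180.0, -0.1, -44.8]
wrist_force: [1.3, 0.5, 1.7]
opening: 0.0134
grasp_force: 28.4
```

```bash
python3 drive.py '0 0 0 0 .01' | tail -4; python3 intool.py w13 | sed -n 2p; python3 width.py w13 w12
python3 - <<'E'
from h import *
a=cv2.imread("pics/w13.png")[160:310,160:360];b=cv2.imread("pics/w12.png")[160:310,160:360]
cv2.imwrite("pics/m13.png",np.hstack([cv2.resize(a,(400,300),interpolation=2),cv2.resize(b,(400,300),interpolation=2)]))
E
```

```text
tcp_rot: [-180.0, -0.0, -44.8]
wrist_force: [1.4, 0.1, 0.3]
opening: 0.0139
grasp_force: 28.4
258 [(206, 124, -3), (207, 96, 2), (209, 119, 3), (210, 140, 2), (211, 155, -8), (240, 133, 25), (241, 106, 63), (242, 84, 97), (248, 84, 46), (252, 85, 42), (254, 113, 13), (256, 86, 50), (258, 111, 26), (259, 83, 47), (268, 98, 30), (273, 84, 44), (274, 70, 58), (275, 102, 32), (277, 93, 35), (280, 71, 51), (283, 91, 32), (285, 88, 44), (291, 84, 45), (292, 59, 72), (296, 94, 36), (299, 99, 31)]Traceback (most recent call last):
  File "width.py", line 11, in <module>
    r=c[v].mean(1);out.append(edge(r,258,1,90)-edge(r,258,-1,90))
                              ~~~~^^^^^^^^^^^^
  File "width.py", line 5, in edge
    while r[u]>th: u+=step
          ~^^^
IndexError: index 512 is out of bounds for axis 0 with size 512
```

View pics/m13.png

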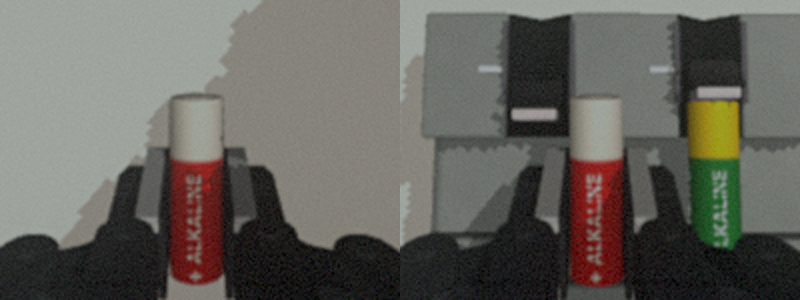

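```bash
python3 drive.py '0 0 .001 0 .01;0 0 .001 0 .016;0 0 .001 0 .02;0 0 .001 0 .021;0 0 .001 0 .021'; python3 drive.py '0 0 -.004 0 .021;0 0 -.004 0 .021'; python3 intool.py w14
```

```text
time: 16.77
ee_pos: [0.4581, 0.0104, 0.0253]
tcp_rot: [180.0, 0.0, -44.8]
wrist_force: [-0.2, -0.8, 0.6]
opening: 0.0212
grasp_force: 0.0
time: 16.93
ee_pos: [0.4585, 0.0104, 0.03]
tcp_rot: [-180.0, -0.0, -44.8]
wrist_force: [-0.2, -0.4, -0.2]
opening: 0.0209
grasp_force: 0.0
254 [(205, 130, -3), (206, 101, 2), (214, 142, 2), (241, 117, 30), (242, 91, 65), (243, 69, 87), (247, 78, 52), (248, 103, 29), (251, 89, 43), (254, 83, 44), (256, 109, 24), (257, 90, 41), (260, 61, 67), (262, 79, 48), (266, 113, 9), (268, 70, 51), (270, 93, 32), (272, 77, 45), (277, 78, 47), (279, 72, 54), (280, 87, 40), (281, 110, 17), (283, 63, 65), (284, 49, 79), (292, 96, 28), (293, 125, 5)]
258 [(204, 149, -9), (205, 118, -2), (206, 102, 3), (211, 107, 3), (212, 121, 1), (214, 135, 0), (215, 156, -4), (241, 132, 27), (242, 103, 61), (243, 76, 95), (253, 132, 14), (254, 104, 32), (255, 86, 48), (265, 108, 19), (267, 88, 36), (271, 106, 17), (275, 78, 49), (277, 91, 28), (280, 114, 17), (282, 92, 32), (284, 79, 48), (285, 57, 72), (287, 72, 53), (288, 98, 28), (289, 113, 18), (291, 82, 43), (292, 98, 30), (293, 124, 6)]
262 [(201, 139, -1), (205, 133, -1), (206, 103, 4), (214, 149, 2), (241, 125, 35), (242, 91, 73), (243, 73, 97), (273, 63, 70), (274, 49, 81), (277, 38, 86), (278, 56, 75), (291, 67, 57), (292, 104, 19), (293, 126, 6)]
195 0.0379
200 0.0354
205 0.0328
210 0.0302
215 0.0275
```

```bash
python3 drive.py '0 0 .001 0 .01;0 0 .001 0 .01;0 0 .001 0 .01;0 0 .001 0 .01' 30; python3 drive.py '0 0 -.04 0 .01;0 0 -.08 0 .01;0 0 -.12 0 .01;0 0 -.16 0 .01;0 0 -.19 0 .01'; python3 intool.py w15 | sed -n 2p;  python3 - <<'E'
from h import *
b=np.load("bay.npy");up=np.array([np.cos(b[3]),np.sin(b[3]),0]);z=np.array([0,0,1]);c,s=np.cos(np.radians(25)),np.sin(np.radians(25))
X=c*up+s*z;Z=-s*up+c*z;Y=np.cross(Z,X);o=bot.get_obs()
T=np.array([.481,-.1222,.0505+.0216])+X*.0005+Y*.017+Z*.030
y=np.radians(o["tcp_rot"][2]);d=T-o["ee_pos"];print(T,d@[np.cos(y),np.sin(y),0],d@[np.sin(y),-np.cos(y),0],-d[2])
E
sed -i 's/.0505+.0187/.0505+.0216/' st.py
```

```text
time: 17.32
ee_pos: [0.4585, 0.0104, 0.0293]
tcp_rot: [-180.0, -0.0, -44.8]
wrist_force: [-2.9, 0.2, 8.5]
opening: 0.0134
grasp_force: 29.2
time: 17.73
ee_pos: [0.4584, 0.0104, 0.2218]
tcp_rot: [-179.9, -0.1, -44.8]
wrist_force: [0.3, -0.4, -0.5]
opening: 0.0136
grasp_force: 29.8
258 [(172, 159, -1), (205, 122, 5), (215, 161, -1), (242, 142, 38), (243, 98, 85), (244, 81, 110), (249, 117, 60), (252, 108, 60), (253, 129, 38), (254, 146, 15), (255, 131, 33), (256, 110, 53), (258, 100, 45), (262, 89, 51), (266, 130, 18), (270, 85, 59), (272, 127, 18), (274, 105, 34), (275, 91, 52), (281, 124, 18), (285, 84, 57), (286, 55, 94), (288, 82, 60), (289, 110, 28), (290, 128, 14), (291, 105, 37), (292, 76, 62), (293, 94, 40), (294, 122, 11)]
[ 0.47758448 -0.142859    0.09950054] 0.12059766353495163 0.09627607683225256 0.12734907877655074
```

```bash
python3 drive.py '.03 .024 0 0 .01;.06 .048 0 0 .01;.09 .072 0 0 .01;.1206 .0963 0 0 .01;.1206 .0963 .04 0 .01' >/dev/null; python3 drive.py '0 0 .04 0 .01;0 0 .08 0 .01;0 0 .087 0 .01;0 0 .087 0 .01;0 0 .087 0 .01' >/dev/null; python3 st.py .5,17,18 .5,17,14 .5,17,6
```

```text
F bay x 0.3 z 0.7 side -0.2 | torque [0.   0.01 0.03] | pivot bay x -1.6 z 23.9 side 17.8 mm grip 0.0131 29.792052805423737 t 18.62
.5,17,18 -> tool -0.0044 -0.0008 0.0044
.5,17,14 -> tool -0.0061 -0.0008 0.008
.5,17,6 -> tool -0.0095 -0.0008 0.0153
```

```bash
python3 drive.py '-.006 -.0008 .008 0 .01;-.006 -.0008 .008 0 .01;-.006 -.0008 .008 0 .01'>/dev/null; python3 st.py; python3 drive.py '-.0009 0 .0019 0 .01;-.0009 0 .0019 0 .01' >/dev/null; python3 st.py;  python3 drive.py '-.0009 0 .0019 0 .01;-.0009 0 .0019 0 .01' >/dev/null; python3 st.py; python3 drive.py '-.0009 0 .0019 0 .01;-.0009 0 .0019 0 .01' >/dev/null; python3 st.py
```

```text
F bay x 0.7 z -0.3 side -1.1 | torque [-0.03 -0.01 -0.02] | pivot bay x 0.5 z 13.7 side 16.8 mm grip 0.0131 29.79123741388321 t 18.87
F bay x 2.1 z 6.9 side 1.1 | torque [-0.03 -0.11 -0.02] | pivot bay x -0.1 z 11.9 side 16.8 mm grip 0.0132 30.34015417098999 t 19.03
F bay x 0.3 z 8.9 side 0.3 | torque [-0.47 -0.29 -0.  ] | pivot bay x -0.5 z 10.8 side 16.7 mm grip 0.0133 30.939297080039978 t 19.2
F bay x -1.1 z 11.9 side 0.2 | torque [-0.73 -0.56  0.07] | pivot bay x -0.9 z 9.3 side 16.6 mm grip 0.0135 31.64629876613617 t 19.37
```

```bash
python3 drive.py '-.0009 0 .0019 0 .01;-.0018 0 .0038 0 .01;-.0018 0 .0038 0 .01' >/dev/null; python3 st.py; python3 drive.py '-.0009 0 .0019 0 .01;-.0009 0 .0019 0 .01' >/dev/null; python3 st.py; python3 intool.py w16 | sed -n 2p;  python3 drive.py '-.0009 0 .0019 0 .01;-.0009 0 .0019 0 .01' >/dev/null; python3 st.py;python3 intool.py w17 | sed -n 2p
```

```text
F bay x -3.0 z 12.4 side -0.3 | torque [-1.   -0.87 -0.03] | pivot bay x -1.2 z 5.6 side 16.5 mm grip 0.013 33.30642342567444 t 19.62
F bay x -2.5 z 13.4 side 0.2 | torque [-1.14 -0.97  0.02] | pivot bay x -1.3 z 3.9 side 16.4 mm grip 0.0132 34.26670253276825 t 19.78
258 [(203, 91, 0), (205, 100, 0), (206, 120, 5), (208, 156, -6), (237, 113, 53), (238, 82, 97), (243, 86, 82), (244, 110, 58), (248, 110, 49), (249, 132, 23), (250, 147, 3), (251, 126, 30), (252, 101, 68), (254, 127, 39), (257, 99, 56), (258, 76, 69), (260, 107, 28), (262, 83, 46), (263, 98, 33), (264, 112, 21), (265, 95, 36), (268, 80, 54), (270, 92, 31), (275, 78, 52), (277, 96, 34), (281, 108, 19), (286, 71, 62), (287, 40, 94), (289, 65, 69), (290, 82, 45), (291, 106, 18), (292, 121, 13), (293, 87, 39), (295, 49, 78), (298, 66, -6)]
F bay x -1.8 z 14.4 side 0.5 | torque [-1.2  -0.86  0.02] | pivot bay x -1.3 z 1.9 side 16.5 mm grip 0.0128 35.39325714111328 t 20.0
258 [(202, 93, -1), (204, 119, 5), (206, 153, -3), (235, 129, 36), (236, 98, 78), (237, 77, 108), (243, 115, 49), (248, 147, 10), (250, 102, 61), (252, 122, 40), (253, 108, 59), (255, 131, 26), (256, 95, 62), (259, 103, 26), (264, 88, 36), (266, 104, 29), (268, 75, 58), (269, 94, 39), (273, 107, 21), (274, 80, 50), (279, 85, 46), (285, 73, 55), (286, 56, 81), (289, 63, 64), (290, 87, 43), (291, 104, 25), (293, 78, 51), (294, 55, 77), (299, 66, 3)]
```

```bash
sed -i 's/.0505+.0216/.0505+.0178/' st.py
python3 - <<'E'
from h import *
c=cv2.imread("pics/w17.png").astype(int);g=c.mean(2)
pk=(g>125)&(abs(c[...,2]-c[...,1])<12)
n,l,s,ce=cv2.connectedComponentsWithStats(pk[150:260,180:330].astype(np.uint8))
for k in range(1,n):
    if s[k,4]>25: print(s[k]+[180,150,0,0,0],(ce[k]+[180,150]).round(1))
E
python3 drive.py '.002 0 -.004 0 .01;.0035 0 -.0075 0 .01;.0035 0 -.0075 0 .01' >/dev/null; python3 st.py 8.5,0,12 8.5,17,12
```

```text
[ 180  150  150   19 2483] [255.2 157.8]
[201 191  12   4  44] [206.5 192.5]
[285 191  12   4  43] [290.  192.5]
[309 202  21   5 103] [318.8 204. ]
[249 204  22  31 621] [259.6 219.1]
[218 213  21   4  82] [228.2 214.5]
F bay x -0.7 z -1.3 side 0.5 | torque [-0.02 -0.   -0.05] | pivot bay x 1.8 z 10.4 side 17.2 mm grip 0.013 34.026163816452026 t 20.3
8.5,0,12 -> tool -0.0053 -0.0172 -0.0043
8.5,17,12 -> tool -0.0054 -0.0002 -0.0043
```

The battery is now flush with the deck, with its flat end at about bay x = −27 by the contact plates (empty plate at rows 213–217, filled one at 202–206). Moving over the bay, behind the contact.

```bash
python3 drive.py '-.003 0 -.004 0 .01;-.0063 0 -.005 0 .01;-.0063 -.0087 -.005 0 .01;-.0063 -.0172 -.005 0 .01;-.0063 -.0172 -.005 0 .01' >/dev/null; python3 drive.py '0 0 0 0 .01' >/dev/null; python3 st.py 9.6,0,12 1.6,0,12;  python3 - <<'E'
from h import *
c=bot.camera("wrist");cv2.imwrite("pics/w18.png",c);c=c.astype(int);g=c.mean(2)
pk=(g>125)&(abs(c[...,2]-c[...,1])<12)
n,l,s,ce=cv2.connectedComponentsWithStats(pk[150:260,180:330].astype(np.uint8))
for k in range(1,n):
    if s[k,4]>25: print(s[k]+[180,150,0,0,0],(ce[k]+[180,150]).round(1))
E
```

```text
F bay x -0.4 z 3.2 side -2.3 | torque [ 0.08 -0.47 -0.06] | pivot bay x 9.7 z 11.5 side -1.0 mm grip 0.013 34.291841983795166 t 20.8
9.6,0,12 -> tool 0.0003 0.001 -0.0004
1.6,0,12 -> tool 0.0075 0.001 0.0029
[ 180  150  150  110 3373] [202.9 198. ]
[232 177  11   4  42] [236.8 178.6]
[312 177  11   4  40] [316.8 178.5]
[250 197  20   4  79] [259.6 198.5]
[249 205  22  30 616] [259.4 219.1]
```

```bash
python3 drive.py '.0018 .0005 .0006 0 .01;.0036 .0005 .0014 0 .01;.0036 .0005 .0014 0 .01' >/dev/null; python3 st.py; python3 drive.py '.002 0 .0009 0 .01;.0041 0 .0019 0 .01;.0041 0 .0019 0 .01' >/dev/null; python3 st.py 1,0,6
cat > pk.py <<'E'
from h import *
import sys
c=bot.camera("wrist");cv2.imwrite(f"pics/{sys.argv[1]}.png",c);c=c.astype(int);g=c.mean(2)
pk=(g>125)&(abs(c[...,2]-c[...,1])<12)
n,l,s,ce=cv2.connectedComponentsWithStats(pk[150:260,225:330].astype(np.uint8))
for k in range(1,n):
    if s[k,4]>25: print(s[k]+[225,150,0,0,0],(ce[k]+[225,150]).round(1))
print([(v,g[v,250:266].mean().round()) for v in range(190,212)])
E
python3 pk.py w19
```

```text
F bay x -3.8 z -1.1 side 0.3 | torque [-0.33 -0.58 -0.01] | pivot bay x 5.5 z 11.1 side 1.0 mm grip 0.0132 33.69147062301636 t 21.1
F bay x 0.6 z -0.4 side 0.8 | torque [-0.03 -0.02  0.08] | pivot bay x 1.0 z 11.0 side 1.0 mm grip 0.0134 33.89866769313812 t 21.35
1,0,6 -> tool -0.0021 -0.001 0.0046
[ 225  150  105   19 1740] [276.8 157.8]
[228 191  11   3  32] [232.8 192. ]
[309 191  11   4  38] [313.8 192.4]
[249 205  22  30 597] [259.5 219.4]
[(190, np.float64(35.0)), (191, np.float64(34.0)), (192, np.float64(35.0)), (193, np.float64(33.0)), (194, np.float64(35.0)), (195, np.float64(34.0)), (196, np.float64(34.0)), (197, np.float64(36.0)), (198, np.float64(38.0)), (199, np.float64(39.0)), (200, np.float64(43.0)), (201, np.float64(63.0)), (202, np.float64(83.0)), (203, np.float64(97.0)), (204, np.float64(109.0)), (205, np.float64(120.0)), (206, np.float64(145.0)), (207, np.float64(153.0)), (208, np.float64(152.0)), (209, np.float64(152.0)), (210, np.float64(151.0)), (211, np.float64(151.0))]
```

The plate is hidden again, so the tilt must be less than I thought. I'll measure the battery's pose in the tool frame properly, from rows along its top line and its face, using w7 (known level) as reference.

```bash
cat > pose.py <<'E'
from h import *
import sys
from scipy.optimize import least_squares
K=np.array(bot.camera_info("wrist")["mtx"])
C=np.array([.0813,-.0017,-.1164]);cz=np.array([-.3138,0,.9495]);cy=np.array([-.9495,0,-.3138])
def row(x,z): d=np.array([x,-.0017,z])-C; return K[1,2]+K[1,1]*(d@cy)/(d@cz)
def rows(p,L):
    x,z,t=p; ax=np.array([-np.cos(t),-np.sin(t)]);nr=np.array([-np.sin(t)*-1,-np.cos(t)])  # tool x,z ; axis to plus rises (-z)
    nr=np.array([np.sin(t),-np.cos(t)]) ; nr=np.array([-ax[1]*-1,ax[0]]) if False else np.array([-np.sin(t)*1,-np.cos(t)]) 
    nr=np.array([np.sin(t),-np.cos(t)]) if ax@np.array([np.sin(t),-np.cos(t)])<1e-9 and abs(ax@np.array([np.sin(t),-np.cos(t)]))<1e-9 else nr
    f=np.array([x,z]);top=f+.0074*nr
    return [row(*(f-.0074*nr)),row(*top),row(*(top+ax*L[0])),row(*(top+ax*L[1]))]
E
cat > pose.py <<'E'
from h import *
from scipy.optimize import least_squares
K=np.array(bot.camera_info("wrist")["mtx"]);C=np.array([.0813,-.1164]);cz=np.array([-.3138,.9495]);cy=np.array([-.9495,-.3138])
def row(p): d=p-C; return K[1,2]+K[1,1]*(d@cy)/(d@cz)
def rows(p,L):           # (tool x, tool z) plane; t>0: plus end up
    x,z,t=p;ax=np.array([-np.cos(t),-np.sin(t)]);nr=np.array([np.sin(t),-np.cos(t)]);f=np.array([x,z]);top=f+.0074*nr
    return np.array([row(f-.0074*nr),row(top),row(top+ax*L[0]),row(top+ax*L[1])])
def prof(n):
    c=cv2.imread(f"pics/{n}.png").astype(float)[:,252:266];m=c.mean((1,2));rg=(c[...,2]-c[...,1]).mean(1)
    def cross(a,v0,v1,th):
        for v in range(v0,v1):
            if (a[v]-th)*(a[v+1]-th)<=0 and a[v]!=a[v+1]: return v+(th-a[v])/(a[v+1]-a[v])
    j=cross(rg,222,262,45);t=cross(m,int(j)-36,int(j),132) 
    v=int(j)-20
    while m[v]>132: v-=1
    t=v+(132-m[v])/(m[v+1]-m[v]);e=cross(rg[::-1],383-303,383-275,30);e=383-e
    return t,j,e
P={n:prof(n) for n in("w7","w12","w15","w17","w19")}
print({k:np.round(v,1) for k,v in P.items()})
t,j,e=P["w7"]
r=least_squares(lambda q:(rows([q[0],.0187,0],q[1:])-[0,t,j,e])[1:],[.027,.015,.047]);x,*L=r.x;print("calib flat x",x,"band,sleeve",L)
for n in P:
    t,j,e=P[n];b=least_squares(lambda q:(rows([q[0],q[1],q[2]],L)-[0,t,j,e])[1:],[.027,.018,.2],x_scale=[.01,.01,.1]).x
    print(n,"flat x %.1f z %.1f tilt %.1f"%(b[0]*1e3,b[1]*1e3,np.degrees(b[2])),"pivot z(at x=0): %.1f"%(1e3*(b[1]-b[0]*np.tan(b[2]))),"face rows",rows(b,L)[:2].round(1))
E
python3 pose.py
```

```text
{'w7': array([215.6, 244.1, 295.7]), 'w12': array([209.4, 239.9, 302.9]), 'w15': array([213.4, 241.9, 292.8]), 'w17': array([205.1, 235.1, 295.9]), 'w19': array([205.4, 235.3, 294.5])}
calib flat x 0.026984201462174884 band,sleeve [np.float64(0.015795030883461392), np.float64(0.04744124267835114)]
w7 flat x 27.0 z 18.7 tilt 0.0 pivot z(at x=0): 18.7 face rows [204.9 215.6]
w12 flat x 23.9 z 26.7 tilt 23.2 pivot z(at x=0): 16.4 face rows [210.  209.4]
w15 flat x 29.2 z 16.9 tilt -2.2 pivot z(at x=0): 18.0 face rows [201.8 213.4]
w17 flat x 25.7 z 29.3 tilt 20.4 pivot z(at x=0): 19.7 face rows [204.9 205.1]
w19 flat x 26.2 z 28.8 tilt 16.7 pivot z(at x=0): 20.9 face rows [203.6 205.4]
```

```bash
python3 drive.py '0 0 -.008 0 .01;0 0 -.012 0 .01;0 0 -.012 0 .01' >/dev/null; python3 st.py 11.2,0,17 11.2,0,13 11.2,0,11.5
```

```text
F bay x -0.5 z 0.4 side 0.2 | torque [ 0.03 -0.02 -0.02] | pivot bay x 6.6 z 24.0 side 0.3 mm grip 0.0131 33.90153229236603 t 21.65
11.2,0,17 -> tool -0.0072 -0.0004 0.0044
11.2,0,13 -> tool -0.0089 -0.0004 0.008
11.2,0,11.5 -> tool -0.0095 -0.0004 0.0094
```

```bash
python3 drive.py '-.0072 0 .0044 0 .01;-.0072 0 .0044 0 .01;-.0089 0 .008 0 .01;-.0089 0 .008 0 .01' >/dev/null; python3 st.py 11.2,0,12; python3 pk.py w20
```

```text
F bay x 2.4 z 4.1 side -0.7 | torque [0.01 0.17 0.03] | pivot bay x 11.1 z 11.3 side 0.6 mm grip 0.0131 34.393465518951416 t 21.98
11.2,0,12 -> tool 0.0003 -0.0006 -0.0007
[225 150 105   4 152] [274.5 150.5]
[229 174  11   4  35] [233.8 175.9]
[309 175  11   4  38] [313.8 176.4]
[248 194  20   5  96] [257.1 196. ]
[249 205  22  30 626] [259.4 219. ]
[(190, np.float64(34.0)), (191, np.float64(34.0)), (192, np.float64(43.0)), (193, np.float64(95.0)), (194, np.float64(142.0)), (195, np.float64(155.0)), (196, np.float64(156.0)), (197, np.float64(154.0)), (198, np.float64(134.0)), (199, np.float64(89.0)), (200, np.float64(63.0)), (201, np.float64(61.0)), (202, np.float64(81.0)), (203, np.float64(98.0)), (204, np.float64(113.0)), (205, np.float64(131.0)), (206, np.float64(151.0)), (207, np.float64(155.0)), (208, np.float64(154.0)), (209, np.float64(154.0)), (210, np.float64(154.0)), (211, np.float64(153.0))]
```

```bash
python3 drive.py '0 -.001 0 0 .01;0 -.001 0 0 .01;0 -.001 0 0 .017;0 -.001 0 0 .021;0 -.001 0 0 .021'; python3 drive.py '0 0 0 0 .021;0 0 0 0 .021' >/dev/null;python3 st.py; python3 pk.py w21
python3 - <<'E'
import cv2,numpy as np
c=cv2.imread("pics/w21.png").astype(int)
print([(v,int(c[v,258].mean()),int(c[v,258,2]-c[v,258,1])) for v in range(190,310,3)])
E
```

```text
time: 22.45
ee_pos: [0.4773, -0.1182, 0.083]
tcp_rot: [180.0, 0.0, -44.8]
wrist_force: [-0.5, -0.1, -0.3]
opening: 0.0207
grasp_force: 0.0
F bay x 0.5 z 0.3 side -0.8 | torque [0.02 0.04 0.03] | pivot bay x 11.1 z 11.2 side -0.3 mm grip 0.0215 0.0 t 22.62
[225 150 105   4 151] [273.2 150.5]
[230 174  12   4  38] [235.2 175.9]
[310 175  12   4  41] [315.2 176.4]
[249 194  21  32 639] [258.7 209.6]
[(190, np.float64(37.0)), (191, np.float64(35.0)), (192, np.float64(43.0)), (193, np.float64(94.0)), (194, np.float64(141.0)), (195, np.float64(156.0)), (196, np.float64(156.0)), (197, np.float64(150.0)), (198, np.float64(140.0)), (199, np.float64(147.0)), (200, np.float64(154.0)), (201, np.float64(153.0)), (202, np.float64(154.0)), (203, np.float64(153.0)), (204, np.float64(153.0)), (205, np.float64(153.0)), (206, np.float64(155.0)), (207, np.float64(153.0)), (208, np.float64(154.0)), (209, np.float64(154.0)), (210, np.float64(153.0)), (211, np.float64(154.0))]
[(190, 37, 3), (193, 95, 3), (196, 156, 7), (199, 152, 1), (202, 160, -6), (205, 159, -8), (208, 159, -6), (211, 163, -5), (214, 160, -4), (217, 163, -5), (220, 161, -3), (223, 161, -6), (226, 133, 34), (229, 72, 116), (232, 93, 89), (235, 139, 25), (238, 109, 65), (241, 88, 95), (244, 96, 84), (247, 106, 72), (250, 119, 56), (253, 124, 45), (256, 100, 75), (259, 109, 64), (262, 85, 101), (265, 76, 62), (268, 94, 31), (271, 89, 45), (274, 63, 65), (277, 60, 71), (280, 41, 96), (283, 80, 48), (286, 48, 86), (289, 97, 8), (292, 29, -3), (295, 27, 10), (298, 78, -1), (301, 53, -4), (304, 47, 2), (307, 57, 1)]
```

The battery now lies in the bay, minus end against the contact (plate rows 193–198, battery directly below) and plus end resting on the upper wall, tilted past 25°. I'll regrip it there, push down the slope, then lower the plus end.

```bash
python3 drive.py '.0005 0 .0008 0 .021;.0005 0 .0008 0 .01;.0005 0 .0008 0 .01;.0005 0 .0008 0 .01;.0005 0 .0008 0 .01' 25; python3 st.py; python3 pk.py w22 | tail -1; python3 drive.py '.0018 0 .0008 0 .01;.0036 0 .0017 0 .01;.0036 0 .0017 0 .01' >/dev/null; python3 st.py; python3 pk.py w23 | tail -1
```

```text
time: 23.08
ee_pos: [0.4779, -0.1187, 0.0825]
tcp_rot: [180.0, 0.0, -44.8]
wrist_force: [0.2, 0.1, -0.3]
opening: 0.0134
grasp_force: 25.7
F bay x -0.2 z -0.3 side -0.2 | torque [-0.04  0.01 -0.03] | pivot bay x 10.3 z 10.9 side -0.3 mm grip 0.0134 25.720037519931793 t 23.08
[(190, np.float64(38.0)), (191, np.float64(34.0)), (192, np.float64(36.0)), (193, np.float64(35.0)), (194, np.float64(54.0)), (195, np.float64(109.0)), (196, np.float64(152.0)), (197, np.float64(157.0)), (198, np.float64(154.0)), (199, np.float64(147.0)), (200, np.float64(139.0)), (201, np.float64(150.0)), (202, np.float64(153.0)), (203, np.float64(152.0)), (204, np.float64(153.0)), (205, np.float64(152.0)), (206, np.float64(153.0)), (207, np.float64(153.0)), (208, np.float64(152.0)), (209, np.float64(152.0)), (210, np.float64(153.0)), (211, np.float64(153.0))]
F bay x 1.5 z 1.2 side -0.3 | torque [0.25 0.18 0.02] | pivot bay x 6.1 z 10.8 side -0.3 mm grip 0.0133 25.8819517493248 t 23.38
[(190, np.float64(38.0)), (191, np.float64(36.0)), (192, np.float64(37.0)), (193, np.float64(36.0)), (194, np.float64(50.0)), (195, np.float64(104.0)), (196, np.float64(148.0)), (197, np.float64(155.0)), (198, np.float64(154.0)), (199, np.float64(147.0)), (200, np.float64(138.0)), (201, np.float64(148.0)), (202, np.float64(152.0)), (203, np.float64(152.0)), (204, np.float64(151.0)), (205, np.float64(152.0)), (206, np.float64(152.0)), (207, np.float64(151.0)), (208, np.float64(152.0)), (209, np.float64(151.0)), (210, np.float64(151.0)), (211, np.float64(152.0))]
```

The plate now travels with the battery. Continuing the push.

```bash
python3 drive.py '.0018 0 .0008 0 .01;.0041 0 .0019 0 .01;.0041 0 .0019 0 .01' >/dev/null; python3 st.py; python3 pk.py w24 | tail -1 | cut -c1-400; python3 drive.py '-.0006 0 .0014 0 .01;-.0012 0 .0027 0 .01;-.0012 0 .0027 0 .01' >/dev/null; python3 st.py
```

```text
F bay x 3.5 z 0.6 side -0.2 | torque [ 0.43  0.45 -0.03] | pivot bay x 1.6 z 10.7 side -0.3 mm grip 0.0138 25.945883095264435 t 23.68
[(190, np.float64(42.0)), (191, np.float64(36.0)), (192, np.float64(37.0)), (193, np.float64(37.0)), (194, np.float64(47.0)), (195, np.float64(99.0)), (196, np.float64(147.0)), (197, np.float64(154.0)), (198, np.float64(152.0)), (199, np.float64(147.0)), (200, np.float64(137.0)), (201, np.float64(146.0)), (202, np.float64(150.0)), (203, np.float64(151.0)), (204, np.float64(150.0)), (205, np.float6
F bay x 3.6 z 2.3 side 0.7 | torque [0.32 0.27 0.04] | pivot bay x 1.8 z 7.9 side -0.4 mm grip 0.0137 26.140563189983368 t 23.98
```

```bash
python3 drive.py '-.0006 0 .0014 0 .01;-.0006 0 .0014 0 .01' >/dev/null; python3 st.py; python3 drive.py '-.0006 0 .0014 0 .01;-.0006 0 .0014 0 .01' >/dev/null; python3 st.py; python3 drive.py '-.0006 0 .0014 0 .01;-.0006 0 .0014 0 .01' >/dev/null; python3 st.py; python3 pk.py w25 | tail -1 | cut -c1-700
```

```text
F bay x 4.6 z 1.5 side -0.3 | torque [0.41 0.28 0.03] | pivot bay x 1.7 z 6.3 side -0.4 mm grip 0.0135 26.15101307630539 t 24.15
F bay x 3.0 z 1.7 side -0.4 | torque [0.36 0.24 0.03] | pivot bay x 1.7 z 4.7 side -0.4 mm grip 0.0129 26.134071350097656 t 24.32
F bay x 3.9 z 1.9 side -0.1 | torque [0.37 0.23 0.03] | pivot bay x 1.6 z 3.1 side -0.3 mm grip 0.0132 26.13381564617157 t 24.48
[(190, np.float64(36.0)), (191, np.float64(37.0)), (192, np.float64(47.0)), (193, np.float64(95.0)), (194, np.float64(143.0)), (195, np.float64(154.0)), (196, np.float64(155.0)), (197, np.float64(152.0)), (198, np.float64(133.0)), (199, np.float64(93.0)), (200, np.float64(105.0)), (201, np.float64(137.0)), (202, np.float64(148.0)), (203, np.float64(152.0)), (204, np.float64(152.0)), (205, np.float64(151.0)), (206, np.float64(151.0)), (207, np.float64(151.0)), (208, np.float64(151.0)), (209, np.float64(151.0)), (210, np.float64(151.0)), (211, np.float64(151.0))]
```

```bash
python3 drive.py '-.0006 0 .0014 0 .01;-.0006 0 .0014 0 .01' >/dev/null; python3 st.py; python3 drive.py '-.0004 0 .0009 0 .01;-.0004 0 .0009 0 .01' >/dev/null; python3 st.py; python3 drive.py '-.0004 0 .0009 0 .01;-.0004 0 .0009 0 .01' >/dev/null; python3 st.py; python3 pk.py w26 | tail -1 | cut -c1-700
```

```text
F bay x 3.4 z 3.6 side 0.3 | torque [ 0.1   0.34 -0.05] | pivot bay x 1.5 z 2.0 side -0.2 mm grip 0.0133 26.360243260860443 t 24.7
F bay x 5.5 z 5.6 side 2.1 | torque [-0.17  0.49 -0.09] | pivot bay x 1.4 z 1.5 side -0.2 mm grip 0.0137 26.6303551197052 t 24.87
F bay x 6.1 z 7.4 side 3.4 | torque [-0.25  0.58 -0.06] | pivot bay x 1.4 z 0.7 side -0.1 mm grip 0.0136 27.067760825157166 t 25.03
[(190, np.float64(38.0)), (191, np.float64(37.0)), (192, np.float64(50.0)), (193, np.float64(102.0)), (194, np.float64(148.0)), (195, np.float64(154.0)), (196, np.float64(155.0)), (197, np.float64(151.0)), (198, np.float64(128.0)), (199, np.float64(87.0)), (200, np.float64(97.0)), (201, np.float64(127.0)), (202, np.float64(143.0)), (203, np.float64(151.0)), (204, np.float64(152.0)), (205, np.float64(152.0)), (206, np.float64(152.0)), (207, np.float64(151.0)), (208, np.float64(152.0)), (209, np.float64(151.0)), (210, np.float64(152.0)), (211, np.float64(151.0))]
```

```bash
python3 drive.py '-.0005 .0008 -.0002 0 .01;-.0005 .0008 -.0002 0 .01' >/dev/null; python3 st.py; python3 drive.py '-.0004 0.0003 .0009 0 .01;-.0004 0.0003 .0009 0 .01' >/dev/null; python3 st.py; python3 drive.py '-.0004 0 .0009 0 .01;-.0004 0 .0009 0 .01' >/dev/null; python3 st.py; python3 pk.py w27 | tail -1 | cut -c1-700
python3 - <<'E'
import cv2
c=cv2.imread("pics/w27.png").astype(int)
print([(v,int(c[v,258].mean()),int(c[v,258,2]-c[v,258,1])) for v in range(225,310,3)])
E
```

```text
F bay x 2.4 z 4.5 side -0.7 | torque [-0.07 -0.19  0.  ] | pivot bay x 1.6 z 0.8 side 0.2 mm grip 0.0133 26.714290380477905 t 25.25
F bay x 5.3 z 8.9 side -1.0 | torque [ 0.19 -0.14  0.  ] | pivot bay x 1.6 z 0.5 side 0.2 mm grip 0.0132 27.256414890289307 t 25.42
F bay x 8.1 z 12.0 side 0.9 | torque [ 0.02  0.2  -0.04] | pivot bay x 1.6 z 0.3 side 0.2 mm grip 0.0132 27.78871089220047 t 25.58
[(190, np.float64(38.0)), (191, np.float64(36.0)), (192, np.float64(55.0)), (193, np.float64(107.0)), (194, np.float64(151.0)), (195, np.float64(156.0)), (196, np.float64(155.0)), (197, np.float64(150.0)), (198, np.float64(122.0)), (199, np.float64(87.0)), (200, np.float64(102.0)), (201, np.float64(131.0)), (202, np.float64(146.0)), (203, np.float64(152.0)), (204, np.float64(153.0)), (205, np.float64(152.0)), (206, np.float64(151.0)), (207, np.float64(152.0)), (208, np.float64(152.0)), (209, np.float64(152.0)), (210, np.float64(152.0)), (211, np.float64(152.0))]
[(225, 157, -5), (228, 139, 24), (231, 62, 124), (234, 92, 85), (237, 148, 8), (240, 117, 45), (243, 106, 63), (246, 111, 58), (249, 122, 42), (252, 151, 4), (255, 117, 52), (258, 81, 53), (261, 80, 47), (264, 75, 53), (267, 80, 52), (270, 116, 9), (273, 95, 28), (276, 75, 58), (279, 95, 31), (282, 46, 86), (285, 98, 34), (288, 57, 81), (291, 88, 12), (294, 44, 4), (297, 95, 1), (300, 77, -5), (303, 76, -4), (306, 75, -2), (309, 37, -5)]
```

```bash
cat > cmp.py <<'E'
from h import *
import sys
c=cv2.imread(f"pics/{sys.argv[1]}.png").astype(int)
print("yaw",bot.get_obs()["tcp_rot"][2])
yel=(c[...,2]-c[...,0]>70)&(c[...,1]-c[...,0]>50);red=c[...,2]-c[...,1]>45;grn=(c[...,1]-c[...,2]>30)
pink=(c.mean(2)>120)
for n,m,(x0,x1) in(("yel",yel,(310,380)),("grn",grn,(310,380)),("red",red,(235,285))):
    v,u=np.nonzero(m[150:320,x0:x1]);print(n,"cols",np.percentile(u,[2,50,98])+x0,"rows",v.min()+150,v.max()+150)
cols=np.nonzero(yel[150:320,310:380].any(0))[0]+310;m=int(cols.mean())
print("filled col",m,[(v,int(c[v,m-5:m+6].mean()),int((c[v,m-5:m+6,2]-c[v,m-5:m+6,0]).mean())) for v in range(186,232)])
E
python3 cmp.py w27
```

```text
yaw -44.7694917563207
yel cols [336. 348. 359.] rows 206 234
grn cols [338. 349. 361.] rows 235 286
red cols [246. 259. 269.] rows 229 290
filled col 347 [(186, 49, 1), (187, 50, 2), (188, 46, 1), (189, 47, 1), (190, 48, 1), (191, 45, 2), (192, 46, 1), (193, 43, 1), (194, 39, 3), (195, 43, 3), (196, 39, 1), (197, 46, 3), (198, 105, 2), (199, 153, 1), (200, 161, 0), (201, 157, 2), (202, 154, 2), (203, 136, 1), (204, 91, 6), (205, 88, 54), (206, 103, 114), (207, 107, 130), (208, 112, 124), (209, 111, 126), (210, 109, 128), (211, 109, 126), (212, 111, 124), (213, 109, 128), (214, 110, 126), (215, 110, 126), (216, 109, 127), (217, 107, 131), (218, 109, 128), (219, 108, 128), (220, 107, 129), (221, 109, 125), (222, 107, 130), (223, 108, 128), (224, 108, 129), (225, 106, 130), (226, 107, 129), (227, 106, 131), (228, 107, 129), (229, 108, 128), (230, 109, 125), (231, 106, 130)]
```

```bash
cat > p2.py <<'E'
from pose import *
def solve(t,j,e):
    b=least_squares(lambda q:(rows(q,L)-[0,t,j,e])[1:],[.027,.018,.3],x_scale=[.01,.01,.1]).x
    return "flat x %.1f z %.1f tilt %.1f"%(b[0]*1e3,b[1]*1e3,np.degrees(b[2])),"pivot z %.1f"%(1e3*(b[1]-b[0]*np.tan(b[2])))
print("mine",solve(200.6,228.7,290.5));print("filled",solve(204.7,234.7,286.7));print("mine at regrip",solve(198.6,226.9,289))
for z in(.022,.026,.030,.034):
    print(z,[(tt,rows([.0265,z,np.radians(tt)],L).round(1).tolist()) for tt in(15,25,35)])
E
python3 p2.py | tail -7
python3 - <<'E'
import cv2,numpy as np
for n in("w22","w27"):
    c=cv2.imread(f"pics/{n}.png").astype(float)[:,252:266];rg=(c[...,2]-c[...,1]).mean(1);m=c.mean((1,2));print(n,[(v,int(m[v]),int(rg[v])) for v in list(range(224,232))+list(range(282,300))])
E
```

```text
mine ('flat x 23.5 z 36.8 tilt 35.4', 'pivot z 20.2')
filled ('flat x 37.5 z 8.2 tilt -6.0', 'pivot z 12.1')
mine at regrip ('flat x 25.0 z 36.1 tilt 34.8', 'pivot z 18.8')
0.022 [(15, [207.0, 210.2, 241.2, 302.1]), (25, [209.3, 207.7, 239.4, 305.6]), (35, [211.6, 205.1, 236.5, 306.1])]
0.026 [(15, [204.4, 207.3, 237.5, 296.9]), (25, [206.7, 204.8, 235.7, 300.0]), (35, [209.0, 202.4, 232.8, 300.1])]
0.03 [(15, [202.0, 204.6, 234.0, 291.9]), (25, [204.2, 202.1, 232.2, 294.7]), (35, [206.4, 199.8, 229.3, 294.5])]
0.034 [(15, [199.7, 202.0, 230.7, 287.2]), (25, [201.9, 199.6, 228.8, 289.6]), (35, [204.0, 197.3, 226.0, 289.2])]
w22 [(224, 155, -2), (225, 154, -1), (226, 153, 1), (227, 142, 16), (228, 114, 51), (229, 83, 93), (230, 70, 110), (231, 66, 115), (282, 52, 78), (283, 59, 71), (284, 69, 59), (285, 74, 53), (286, 64, 65), (287, 57, 73), (288, 51, 81), (289, 56, 68), (290, 73, 30), (291, 74, 3), (292, 63, -10), (293, 52, -17), (294, 48, -13), (295, 41, -5), (296, 36, 1), (297, 40, 1), (298, 60, 0), (299, 78, -3)]
w27 [(224, 153, -2), (225, 154, -1), (226, 154, -2), (227, 150, 2), (228, 134, 25), (229, 103, 65), (230, 74, 101), (231, 65, 113), (282, 50, 81), (283, 54, 77), (284, 60, 68), (285, 69, 59), (286, 75, 50), (287, 62, 65), (288, 55, 76), (289, 53, 79), (290, 60, 57), (291, 61, 17), (292, 50, 0), (293, 47, 1), (294, 48, 3), (295, 60, 2), (296, 84, 5), (297, 100, 3), (298, 70, 1), (299, 64, -1)]
```

The contact is at the minus end. Next I ease uphill and see whether the plus end stops against the upper contact, as it must if it's down in its cradle.

```bash
python3 drive.py '-.001 0 -.001 0 .01;-.0019 0 -.0019 0 .01;-.0019 0 -.0019 0 .01' >/dev/null; python3 st.py; python3 drive.py '-.0009 0 -.0004 0 .01;-.0009 0 -.0004 0 .01' >/dev/null; python3 st.py;python3 drive.py '-.0009 0 -.0004 0 .01;-.0009 0 -.0004 0 .01' >/dev/null; python3 st.py; python3 pk.py w28 >/dev/null; python3 cmp.py w28 | cut -c1-330; python3 -c "
import cv2
c=cv2.imread('pics/w28.png').mean(2)
print([(v,int(c[v,250:266].mean())) for v in range(190,212)]);print([(v,int(c[v,342:353].mean())) for v in range(190,214)])"
```

```text
F bay x -1.4 z 8.3 side -1.2 | torque [-0.63 -0.96  0.01] | pivot bay x 3.6 z 0.5 side 0.3 mm grip 0.0134 28.62669592367496 t 25.88
F bay x -7.5 z 5.6 side -1.6 | torque [-1.31 -1.69 -0.01] | pivot bay x 3.9 z 0.5 side 0.3 mm grip 0.0132 30.574394098148332 t 26.05
F bay x -13.7 z 3.2 side -2.2 | torque [-1.95 -2.51  0.  ] | pivot bay x 4.2 z 0.5 side 0.3 mm grip 0.0134 33.03596274519805 t 26.22
yaw -44.80194612544733
yel cols [335. 347. 359.] rows 201 229
grn cols [337. 348. 361.] rows 230 286
red cols [246. 259. 269.] rows 229 290
filled col 346 [(186, 43, 1), (187, 46, 0), (188, 44, 1), (189, 37, 2), (190, 39, 0), (191, 38, 1), (192, 45, 3), (193, 94, 3), (194, 145, 2), (195, 160, 0), (196, 158, 0), (197, 156, 3), (198, 139, 3), (199, 93, 4), (200, 83, 35), (201, 102, 93), (202, 109, 125), (203, 109, 130), (204, 109, 128), (205, 109, 129), (206, 110, 126
[(190, 38), (191, 37), (192, 67), (193, 119), (194, 151), (195, 156), (196, 155), (197, 146), (198, 109), (199, 82), (200, 101), (201, 128), (202, 141), (203, 149), (204, 152), (205, 152), (206, 151), (207, 152), (208, 152), (209, 152), (210, 152), (211, 152)]
[(190, 38), (191, 38), (192, 45), (193, 94), (194, 145), (195, 160), (196, 159), (197, 157), (198, 140), (199, 93), (200, 84), (201, 102), (202, 110), (203, 111), (204, 110), (205, 110), (206, 112), (207, 108), (208, 110), (209, 109), (210, 110), (211, 110), (212, 109), (213, 109)]
```

Blocked by the upper contact. The contact plate (rows 193–198), end (200) and band line (229) match the filled bay (193–198, 200, 229–230). One check remains, on the plus-end height.

```bash
python3 drive.py '.0016 0 .0018 0 .01;.0016 0 .0018 0 .01;.0016 0 .0018 0 .01' >/dev/null; python3 st.py; python3 pk.py w29 >/dev/null
python3 - <<'E'
import cv2,numpy as np
c=cv2.imread('pics/w29.png').astype(int)
for a,b in((252,266),(341,355)):
    s=c[:,a:b].mean(1).astype(int);print([(v,s[v].tolist()) for v in list(range(226,233))+list(range(278,304))])
def wid(v,u,k):
    r=c[v-1:v+2].mean(0);q=r[:,k]-r[:,3-k if k!=2 else 1];a=u
    while q[a]>15:a-=1
    b=u
    while q[b]>15:b+=1
    return b-a
print([wid(v,258,2) for v in(236,242,260,276,284)])
q=c[...,1]-c[...,2];print([(q[v,325:375]>8).sum() for v in(236,242,260,276,284)])
E
```

```text
F bay x 1.9 z 12.9 side 0.6 | torque [-0.65 -0.56 -0.04] | pivot bay x 3.4 z 0.3 side 0.2 mm grip 0.0133 28.603336012456566 t 26.52
[(226, [148, 158, 156]), (227, [141, 152, 156]), (228, [115, 124, 154]), (229, [73, 80, 149]), (230, [36, 39, 143]), (231, [27, 29, 143]), (232, [29, 33, 143]), (278, [40, 44, 108]), (279, [26, 29, 105]), (280, [20, 20, 105]), (281, [20, 21, 105]), (282, [19, 21, 104]), (283, [27, 27, 105]), (284, [35, 38, 107]), (285, [47, 49, 110]), (286, [51, 55, 112]), (287, [37, 39, 107]), (288, [27, 28, 107]), (289, [23, 28, 105]), (290, [44, 47, 100]), (291, [65, 69, 80]), (292, [77, 77, 80]), (293, [91, 90, 93]), (294, [78, 79, 81]), (295, [62, 65, 64]), (296, [68, 72, 70]), (297, [76, 79, 76]), (298, [76, 79, 77]), (299, [75, 78, 76]), (300, [74, 77, 76]), (301, [76, 80, 77]), (302, [77, 80, 77]), (303, [76, 79, 76])]
[(226, [24, 142, 153]), (227, [20, 141, 153]), (228, [25, 143, 154]), (229, [25, 139, 151]), (230, [32, 127, 132]), (231, [38, 109, 91]), (232, [42, 93, 47]), (278, [68, 84, 64]), (279, [59, 68, 56]), (280, [47, 53, 45]), (281, [36, 42, 33]), (282, [28, 33, 28]), (283, [25, 26, 24]), (284, [27, 27, 24]), (285, [27, 28, 24]), (286, [28, 28, 26]), (287, [30, 30, 27]), (288, [31, 32, 29]), (289, [27, 28, 26]), (290, [27, 28, 27]), (291, [24, 25, 21]), (292, [23, 24, 20]), (293, [27, 28, 25]), (294, [24, 24, 20]), (295, [24, 26, 23]), (296, [25, 25, 23]), (297, [23, 25, 22]), (298, [22, 22, 19]), (299, [26, 27, 25]), (300, [23, 21, 22]), (301, [22, 25, 21]), (302, [19, 22, 18]), (303, [24, 21, 21])]
[27, 26, 27, 17, 28]
[np.int64(28), np.int64(27), np.int64(28), np.int64(27), np.int64(11)]
```

Widths match the seated neighbour too (27/26/27 px against 28/27/28). Releasing and backing straight up.

```bash
python3 drive.py '-.0008 0 -.0012 0 .01;-.0008 0 -.0012 0 .01' >/dev/null; python3 st.py; python3 drive.py '0 0 0 0 .016;0 0 0 0 .022;0 0 0 0 .026;0 0 0 0 .026' >/dev/null; python3 drive.py '.005 0 -.02 0 .026;.01 0 -.05 0 .026;.01 0 -.08 0 .026;.01 0 -.10 0 .026;.01 0 -.10 0 .026'; python3 pk.py w30 >/dev/null;  python3 - <<'E'
from h import *
np.save("w30.npy",bot.camera_info("wrist")["extrinsics"])
c=cv2.imread('pics/w30.png').astype(int)
red=(c[...,2]-c[...,1]>50)&(c[...,2]-c[...,0]>50);yel=(c[...,2]-c[...,0]>70)&(c[...,1]-c[...,0]>50);grn=(c[...,1]-c[...,2]>30)&(c[...,1]-c[...,0]>15)
for n,m in(("red",red),("yel",yel),("grn",grn)):
    k,l,s,ce=cv2.connectedComponentsWithStats(m.astype(np.uint8));j=np.argsort(-s[1:,4])[:2]+1;print(n,[(s[q].tolist(),ce[q].round(1).tolist()) for q in j])
E
```

```text
F bay x -6.7 z 7.8 side -1.4 | torque [-1.3  -1.56 -0.02] | pivot bay x 3.9 z 0.5 side 0.3 mm grip 0.0137 31.584982085041702 t 26.73
time: 27.48
ee_pos: [0.4849, -0.1264, 0.1733]
tcp_rot: [-179.9, -0.3, -44.8]
wrist_force: [0.7, -0.2, 0.5]
opening: 0.0259
grasp_force: 0.0
red [([251, 189, 15, 36, 461], [258.6, 206.9]), ([464, 240, 14, 11, 82], [470.3, 245.3])]
yel [([306, 172, 14, 18, 230], [312.6, 180.7]), ([455, 256, 6, 3, 10], [457.1, 256.8])]
grn [([306, 190, 15, 36, 434], [313.3, 207.4]), ([259, 236, 2, 2, 4], [259.5, 236.5])]
```

The loose battery matches the fixed one: red at rows 189–225, green at rows 190–226, same widths, 50 mm apart. Now the cover: I go behind it with closed fingers and swing it down.

```bash
cat > cov.py <<'E'
from h import *
import sys
b=np.load("bay.npy");up=np.array([np.cos(b[3]),np.sin(b[3])]);sd=np.array([-up[1],up[0]])
o=bot.get_obs();y=np.radians(o["tcp_rot"][2]);tx=[np.cos(y),np.sin(y)];ty=[np.sin(y),-np.cos(y)];p=o["ee_pos"]
q=p[:2]-[.481,-.1222];print("c %.1f side %.1f z %.1f"%(1e3*q@up,1e3*q@sd,1e3*p[2]),"F up %.1f z %.1f"%(o["wrist_force"][:2]@up,o["wrist_force"][2]),"t",round(o["time"],2))
for a in sys.argv[1:]:
    c,s,z=[float(k)/1e3 for k in a.split(",")];w=up*c+sd*s-q;print(a,"->",(w@tx).round(4),(w@ty).round(4),(p[2]-z).round(4))
E
python3 cov.py -10,25,240 105,25,240
```

```text
c -5.2 side 0.4 z 171.0 F up -0.5 z 0.1 t 27.53
-10,25,240 -> 0.0047 0.0246 -0.069
105,25,240 -> -0.1103 0.024 -0.069
```

```bash
python3 drive.py '0 .012 -.035 0 0;0 .024 -.069 0 0;-.04 .024 -.069 0 0;-.08 .024 -.069 0 0;-.1103 .024 -.069 0 0' 30 >/dev/null; python3 drive.py '0 0 0 0 0;0 0 .04 0 0;0 0 .077 0 0;0 0 .077 0 0' | grep -E 'open|ee'; python3 cov.py 81,25,163 60,25,162 45,25,161 24.6,25,152 8,25,136 -2,25,116
```

```text
ee_pos: [0.3847, -0.0646, 0.1535]
opening: 0.0001
c 108.8 side 27.5 z 153.5 F up 0.3 z -1.6 t 28.28
81,25,163 -> 0.0278 -0.0024 -0.0095
60,25,162 -> 0.0488 -0.0022 -0.0085
45,25,161 -> 0.0638 -0.0021 -0.0075
24.6,25,152 -> 0.0842 -0.002 0.0015
8,25,136 -> 0.1008 -0.0019 0.0175
-2,25,116 -> 0.1108 -0.0018 0.0375
```

```bash
python3 drive.py '.014 -.001 -.004 0 0;.028 -.002 -.004 0 0;.049 -.002 -.004 0 0;.064 -.002 -.003 0 0;.064 -.002 -.003 0 0' >/dev/null; python3 cov.py 24.6,25,152 8,25,136 -2,25,116
```

```text
c 39.7 side 23.0 z 164.8 F up 1.0 z -0.9 t 28.7
24.6,25,152 -> 0.0151 0.0021 0.0128
8,25,136 -> 0.0317 0.0021 0.0288
-2,25,116 -> 0.0417 0.0022 0.0488
```

```bash
python3 drive.py '.008 .001 .006 0 0;.0151 .002 .0128 0 0;.0245 .002 .02 0 0;.0317 .002 .0288 0 0;.0317 .002 .0288 0 0' >/dev/null; python3 cov.py -2,25,116 -4,25,105 -7,25,95 -9,25,83; python3 pk.py w31 >/dev/null
```

```text
c 9.7 side 25.2 z 133.2 F up 1.1 z -0.4 t 29.12
-2,25,116 -> 0.0117 -0.0002 0.0172
-4,25,105 -> 0.0137 -0.0002 0.0282
-7,25,95 -> 0.0167 -0.0002 0.0382
-9,25,83 -> 0.0187 -0.0001 0.0502
```

```bash
python3 drive.py '.005 0 .011 0 0;.0105 0 .021 0 0;.0125 0 .032 0 0;.0125 0 .032 0 0' >/dev/null; python3 cov.py -7,25,95 -9,25,83
```

```text
c -1.8 side 25.3 z 100.7 F up 0.1 z 0.4 t 29.5
-7,25,95 -> 0.0052 -0.0002 0.0057
-9,25,83 -> 0.0072 -0.0002 0.0177
```

```bash
python3 drive.py '.009 0 .004 0 0;.018 0 .008 0 0;.018 0 .013 0 0;.018 0 .013 0 0' >/dev/null; python3 cov.py; for i in 1; do python3 drive.py '0 0 .003 0 0;0 0 .003 0 0' >/dev/null; python3 cov.py; python3 drive.py '0 0 .003 0 0;0 0 .003 0 0' >/dev/null; python3 cov.py;  python3 drive.py '0 0 .003 0 0;0 0 .003 0 0' >/dev/null; python3 cov.py; done
```

```text
c -20.7 side 24.9 z 89.5 F up -0.3 z 1.0 t 29.83
c -20.2 side 24.8 z 87.1 F up -0.3 z -1.1 t 30.0
c -20.4 side 24.6 z 84.4 F up -0.7 z -0.1 t 30.17
c -21.2 side 24.3 z 83.5 F up 1.1 z 10.8 t 30.33
```

Hard stop at a face height of about 11.5 mm above the battery axis, which fits a shut cover. I'll press again nearer the free edge to confirm that it lies on the 25° plane.

```bash
python3 drive.py '0 0 .001 0 0;0 0 .002 0 0;0 0 .002 0 0' >/dev/null; python3 cov.py; python3 drive.py '0 0 -.008 0 0;.015 0 -.008 0 0;.015 0 -.002 0 0;.015 0 .001 0 0;.015 0 .001 0 0' >/dev/null; python3 cov.py; python3 drive.py '0 0 .002 0 0;0 0 .002 0 0' >/dev/null; python3 cov.py; python3 drive.py '0 0 .002 0 0;0 0 .002 0 0' >/dev/null; python3 cov.py; python3 drive.py '0 0 .002 0 0;0 0 .002 0 0' >/dev/null; python3 cov.py
```

```text
c -21.7 side 24.1 z 82.8 F up 3.1 z 21.9 t 30.58
c -35.0 side 24.7 z 77.5 F up -0.4 z 0.2 t 31.0
c -35.0 side 24.6 z 77.1 F up 1.3 z 7.8 t 31.17
c -35.8 side 24.4 z 76.4 F up 1.7 z 14.4 t 31.33
c -36.4 side 24.1 z 75.8 F up 2.0 z 23.5 t 31.5
```

Slope between the two contacts is 0.454 (24.4°), so the cover is fully shut. I'll back off and do a last numeric check.

```bash
python3 drive.py '0 0 -.04 0 0;0 0 -.08 0 0;0 0 -.12 0 0;0 0 -.14 0 0;0 0 -.14 0 0' >/dev/null; python3 drive.py '-.04 0 0 0 0;-.06 0 0 0 0;-.06 0 0 0 0' | head -2
python3 - <<'E'
from h import *
c=bot.camera("wrist");cv2.imwrite("pics/w32.png",c);c=c.astype(int)
red=(c[...,2]-c[...,1]>30)&(c[...,2]-c[...,0]>30)&(c[...,1]<90);yel=(c[...,2]-c[...,0]>45)&(c[...,1]-c[...,0]>35);grn=(c[...,1]-c[...,2]>18)&(c[...,1]-c[...,0]>8)
for n,m in(("red",red),("yel",yel),("grn",grn)):
    k,l,s,ce=cv2.connectedComponentsWithStats(m.astype(np.uint8));j=np.argsort(-s[1:,4])[:3]+1;print(n,[(s[q].tolist(),[onz("wrist",ce[q],.05).round(3).tolist()]) for q in j])
E
```

```text
time: 32.17
ee_pos: [0.4435, -0.1203, 0.212]
red [([435, 224, 29, 21, 211], [[0.256, -0.229, 0.05]]), ([452, 215, 3, 2, 3], [[0.272, -0.244, 0.05]]), ([433, 228, 1, 1, 1], [[0.274, -0.22, 0.05]])]
yel [([355, 194, 157, 116, 5059], [[0.24, -0.198, 0.05]]), ([334, 124, 68, 66, 1201], [[0.386, -0.216, 0.05]]), ([479, 329, 33, 32, 508], [[0.076, -0.187, 0.05]])]
grn [([276, 145, 14, 32, 295], [[0.445, -0.154, 0.05]]), ([283, 161, 1, 1, 1], [[0.444, -0.154, 0.05]]), ([183, 357, 1, 1, 1], [[0.346, 0.115, 0.05]])]
```

Run:
```python
from h import *
p=proj("wrist",[.482,-.1212,.0505]);print("bay px",p,"filled",proj("wrist",[.482-.0354,-.1212-.0353,.0505]))
c=cv2.imread("pics/w32.png").astype(int)
for u in(222,226,230,234,238,282):print(u,[c[v,u].tolist() for v in range(118,182,6)])
```

```text
bay px [233.11712548 157.35667804] filled [282.90400818 157.76011408]
222 [[129, 133, 127], [129, 132, 126], [127, 129, 125], [128, 129, 125], [117, 120, 115], [130, 133, 127], [134, 135, 130], [126, 129, 122], [125, 126, 122], [129, 130, 125], [128, 127, 122]]
226 [[100, 101, 97], [104, 107, 104], [105, 105, 100], [115, 116, 113], [121, 124, 121], [116, 118, 125], [115, 115, 127], [114, 115, 127], [116, 119, 132], [98, 102, 123], [112, 115, 113]]
230 [[101, 99, 98], [129, 132, 130], [147, 149, 148], [143, 148, 146], [145, 147, 146], [122, 123, 143], [113, 115, 142], [113, 113, 141], [114, 115, 142], [110, 110, 141], [128, 133, 129]]
234 [[101, 100, 93], [130, 131, 130], [144, 149, 148], [142, 146, 144], [147, 150, 150], [108, 107, 139], [101, 105, 138], [106, 107, 143], [103, 104, 139], [102, 103, 139], [135, 138, 134]]
238 [[102, 101, 96], [124, 120, 120], [136, 138, 136], [139, 143, 139], [137, 143, 140], [95, 93, 125], [97, 97, 129], [100, 101, 130], [97, 100, 130], [103, 102, 132], [124, 122, 123]]
282 [[105, 105, 101], [120, 120, 118], [103, 145, 151], [103, 142, 147], [109, 147, 153], [127, 136, 123], [122, 135, 115], [118, 130, 112], [125, 135, 118], [114, 128, 103], [142, 138, 138]]
```

The red battery shows through the shut cover at columns 228–240, with its band line and ends on the same rows as the neighbour. Handing in.

```bash
python3 -c "
from workcell import bot
print(bot.job_done())"
```

```text
the job is handed in; nothing more can be done
None
```

The battery is seated in the empty bay the right way round, the cover is pressed fully shut, and the job was handed in at about 32 s; along the way I let go of the battery once in the bay before it was seated, to regrip it, and released it for good only once it was down.

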